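Rack the seal rings by size after the leak test

ROBOT

A 7-joint arm with a two-finger parallel gripper is mounted at the origin on a cart in front of the work surface, level with it; the furniture and walls round the work are solid. World frame = base frame: x ahead of the robot, y to its left, z up, the work surface at z = 0. Lengths are in m, angles in rad, forces in N, time in s.
With the tool pointing down it reaches from about 0.35 to 0.9 m from the base axis. Payload 8.1 kg.
Tool frame: the origin (TCP) lies midway between the tips of the shut fingers; the grasp point (between the pads) lies 19 mm behind it; z points along the fingers, x is the direction in which the jaws open and shut, and the axes are right-handed (so a half turn about z gives the same grasp; the last joint's range is limited). The gripper opens to 85 mm and grips with 20 to 120 N. Pads are 22 mm wide; open, the fingers measure 114 mm over their backs; the gripper's body (76 mm by 85 mm) begins 54 mm behind the grasp point. The pads swing forward as they close: fully open they stand 13 mm farther back than shut.
Start: joints at [1.155, 0.434, 0.025, 1.573, -0.012, 1.134, -0.075], TCP at [0.192, -0.595, 0.231] pointing down, gripper open.
Joint ranges: [-2.62, 2.62], [-0.44, 2.09], [-1.27, 1.32], [0.08, 2.57], [-1.32, 4.46], [0.12, 2], [-2.74, 2.74]. Speed limits (rad/s): [2.22, 2.22, 3.01, 3.01, 3.14, 3.14, 3.14].

INTERFACE

Orientations are given as a rotation vector (axis times angle).
In Python, from bench import status, eyes, job gives the robot as it stands.
- The arm moves only by the tool apply_moves, never from a script. Its argument "moves" is a list of rows, each an object of numbers: "tx", "ty", "tz": the shift along the tool's x, y, z in cm; "twist": the turn about the tool's z in rad. A call has 1 to 20 rows; each row shifts and turns the pose as measured when the row begins, along the tool's axes as they then stand; what a row does not reach is not made up. A row lasts 1/10 s, in which the tool goes at most 50 mm and 8.59 degrees, less where a joint would pass 70% of its speed; a pose out of reach is approached as far as the arm can. A call is refused whole if a number of a shift passes 5 or a number of a turn 0.15, either way. A call with a gripper value outside its range is refused whole. "jaw" is the closure in counts, from 0 (fully open) to 255 (shut), set as the call begins (left out, the last holds). The fingers move at their own pace and stop on an object; "grip_force" is the grip in N (left out, the last holds). Time passes only in rows, so rows that do not move let the fingers close. It gives the time, the measured TCP pose, the force and the opening at its end, in the units of the state.
- status.get_obs(): the state, without advancing time (a new reading comes with each control period).
- eyes.get_image(name): name is "scene" or "top" or "wrist"; returns a dict with "img" (420x560x3 uint8, red, green, blue), "fx", "fy", "cx", "cy" (pixels), "R" (3x3) and "t" (3): a world point X has camera coordinates R X + t; the wrist camera has in their place "mount" (4x4, takes a point from camera to tool coordinates, whose origin is the TCP and whose axes are the tool frame's). Camera axes: x right, y down, z forward; pixel columns grow to the right and rows downward; lengths in m; the calibration is good to about 2 mm. A picture is of the moment at which its call begins: read the wrist's pose just before it. There is no depth.
- job.close_job(): hands the job in, once; it reports no verdict.
The state is a dict: "time": time; "joint_positions": joint angles; "dq": joint speeds; "joint_efforts": joint torques, N m; "tool_pos": TCP position; "eef_rot": TCP orientation; "ft_force": force on the tool from outside, world axes, zero at the start; "wrist_torque": the same for the moment, N m; "grip_width": opening from 0.0 (shut) to 1.0 (fully open).
Only numpy, scipy, OpenCV 4.12 (cv2) and the standard library are available. Lean on these libraries where they do the work, as an engineer would, in place of code of your own. Each camera call takes 0.05 s, during which the arm holds its last target.

TASK

The leak test is done: swing the seal tester's clear lid back past upright so that it stays open by itself, lift out the ring left in it, and put all four seal rings on the post rack in order of size, the largest on the thickest post down to the smallest on the thinnest, each lying flat on the rack's bar. Leave the brown stain bottle standing where it is.

Things in the scene. Friction and masses are not known exactly. Their poses are not given: they have to be found in the camera images.
- ring_a: the largest seal ring: rigid, black rubber with a bright aluminium sleeve in its bore, lying flat; outside diameter 60 mm, bore 44 mm, 14 mm high, about 30 g. Origin: its centre, z up. Any one of the four starts on the tester's 4 mm thick floor plate under the lid, 76 mm from the shut handle along its x axis; the other three lie in a row on a grey mat, 4 mm thick
- ring_b: the second largest seal ring: rigid, black rubber with a bright aluminium sleeve in its bore, lying flat; outside diameter 52 mm, bore 36 mm, 14 mm high, about 30 g. Origin: its centre, z up
- ring_c: the third largest seal ring: rigid, black rubber with a bright aluminium sleeve in its bore, lying flat; outside diameter 44 mm, bore 28 mm, 14 mm high, about 30 g. Origin: its centre, z up
- ring_d: the smallest seal ring: rigid, black rubber with a bright aluminium sleeve in its bore, lying flat; outside diameter 36 mm, bore 20 mm, 14 mm high, about 30 g. Origin: its centre, z up
- post_a: the thickest post, at one end of the rack: white, fixed, upright, 32 mm thick, 42 mm tall, its top 14 mm tapered. Origin: centre of its foot on the rack's bar (264 x 56 x 10 mm, on the desk); z up, y along the row toward the thick end, x across it. Four posts stand 66 mm apart, thick to thin
- post_b: the second thickest post of the rack: white, fixed, upright, 24 mm thick, 42 mm tall, its top 14 mm tapered. Origin: centre of its foot, on top of the rack's bar (10 mm above the desk); axes as post_a
- post_c: the third thickest post of the rack: white, fixed, upright, 16 mm thick, 42 mm tall, its top 14 mm tapered. Origin: centre of its foot, on top of the rack's bar (10 mm above the desk); axes as post_a
- post_d: the thinnest post of the rack: white, fixed, upright, 8 mm thick, 42 mm tall, its top 14 mm tapered. Origin: centre of its foot, on top of the rack's bar (10 mm above the desk); axes as post_a
- lid_handle (a point): centre of the handle of the seal tester's clear hinged lid: black bar 26 mm long, 14 mm thick, on a 10 mm wide stem, 34 mm ahead of the lid (98 x 95 x 7 mm, 140 g). y along the bar; x points to the hinge axis (level, parallel to y, 132 mm off). Shut: z axis upright, handle and hinge 24 mm above the desk. z tilts with the lid: 1.57 rad upright, 1.9 at the open stop. It falls freely either way
- stain_bottle: bystander: brown glass stain bottle with a black cap, 31 mm across and 74 mm tall, standing to the right of the work; loose. Origin: centre of its underside
Mind the look-alikes: they are no part of the job. Leave any green look-alike of the ring_a alone.

How it is judged:
By the outcome, as a careful person would: the job done as asked, in the order asked, and still so for the second after the job is handed in, with the robot touching nothing.
It also fails if it takes over 99 s, if anything falls off the work surface, if the arm or the gripper's body presses on something with over 40 N, if the wrist force passes 120 N, or if a joint passes its speed limit or range.

## Working session

There is one attempt and no reset: what is moved stays moved. The work goes in short steps, Python scripts to look and compute and a tool call to move; the robot and the scene stay as the last step left them, time stands still between calls to the robot, and variables do not carry over. Pictures are saved under pics/ and viewed, and the job is handed in when it is done.

Besides the shell and the picture viewer there is one more tool, called after "Call:" in YAML: its name, and indented under it one key for each argument. apply_moves: Moves the arm, as the interface text tells. Its arguments: {"type":"object","properties":{"moves":{"type":"array","items":{"type":"object","properties":{"tx":{"type":"number"},"ty":{"type":"number"},"tz":{"type":"number"},"twist":{"type":"number"}}}},"jaw":{"type":"number"},"grip_force":{"type":"number"}},"required":["moves"]}

```bash
mkdir -p pics; cat > h.py <<'E'
import numpy as np,cv2
from scipy.spatial.transform import Rotation as Rn
from bench import status,eyes,job
def shot(n,f):
    o=status.get_obs(); c=eyes.get_image(n); cv2.imwrite('pics/'+f,c['img'][:,:,::-1]); 
    if n=='wrist':
        T=np.eye(4);T[:3,:3]=Rn.from_rotvec(o['eef_rot']).as_matrix();T[:3,3]=o['tool_pos']
        M=np.linalg.inv(T@np.array(c['mount']));c['R']=M[:3,:3];c['t']=M[:3,3]
    c['R']=np.array(c['R']);c['t']=np.array(c['t'])
    return c
def ray(c,u,v,z):
    d=c['R'].T@np.array([(u-c['cx'])/c['fx'],(v-c['cy'])/c['fy'],1]);o=-c['R'].T@c['t']
    return o+d*(z-o[2])/d[2]
def proj(c,X):
    p=c['R']@np.array(X)+c['t'];return c['fx']*p[0]/p[2]+c['cx'],c['fy']*p[1]/p[2]+c['cy']
def st():
    o=status.get_obs();R=Rn.from_rotvec(o['eef_rot']).as_matrix()
    print('t',round(o['time'],2),'p',np.round(o['tool_pos'],4),'F',np.round(o['ft_force'],1),'g',round(o['grip_width'],3));print(np.round(R,3));print(np.round(o['joint_positions'],2))
    return o,R
E
python3 - <<'E'
from h import *
st()
for n in('scene','top','wrist'):
    c=shot(n,n+'0.png');print(n,-c['R'].T@c['t'],c['R'][2],c['fx'])
    import pickle;pickle.dump(c,open(n+'0.pkl','wb'))
E
```

```text
t 0.0 p [ 0.1921 -0.5942  0.2305] F [-0.6 -0.4 -0.2] g 0.998
[[ 0.308 -0.952 -0.001]
 [-0.952 -0.308  0.001]
 [-0.002  0.    -1.   ]]
[ 1.16  0.44  0.02  1.57 -0.01  1.13 -0.08]
scene [ 0.09732427 -0.47817646  0.68288839] [ 0.53363458  0.44085745 -0.72171937] 392.273265389246
top [ 0.42743761 -0.07684353  0.96450404] [ 0.14966098 -0.02097024 -0.98851497] 442.6818977954885
wrist [ 0.27273123 -0.56838564  0.37310756] [-0.30963575 -0.09834046 -0.94575623] 312.04431944952574
```

View pics/scene0.png

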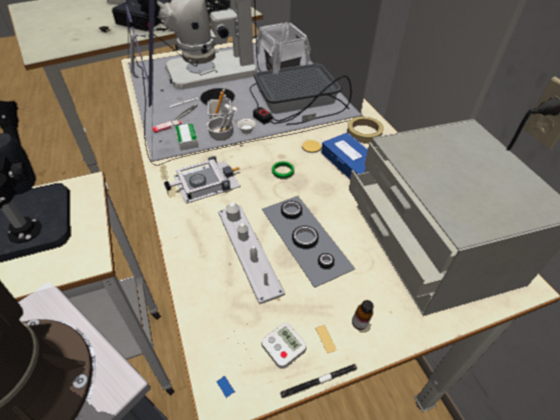

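View pics/top0.png

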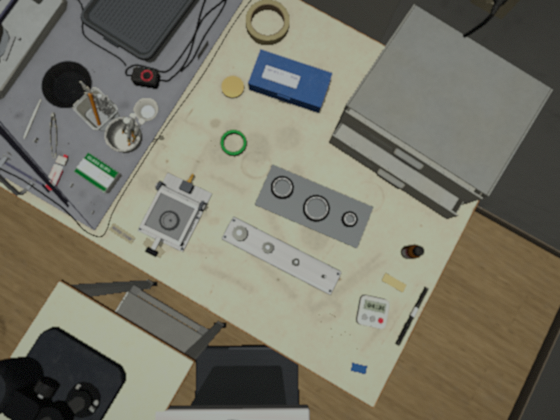

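View pics/wrist0.png

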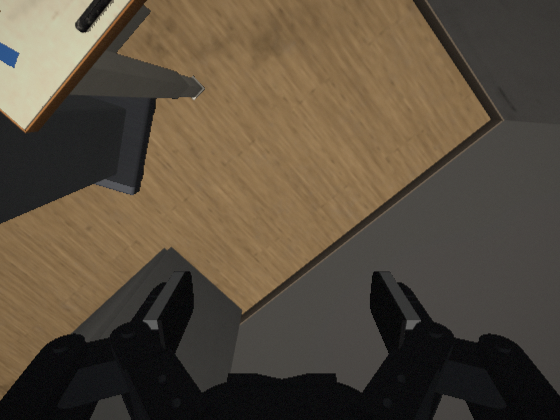

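```bash
python3 - <<'E'
from h import *
import pickle
t=pickle.load(open('top0.pkl','rb'));s=pickle.load(open('scene0.pkl','rb'))
print(proj(t,[0,0,0]),proj(t,[.2,0,0]),proj(t,[.4,0,0]),proj(t,[.4,.2,0]))
a=cv2.resize(t['img'][140:300,110:380],None,fx=2.9,fy=2.9,interpolation=2)[:,:,::-1]
cv2.imwrite('pics/ta.png',a)
a=cv2.resize(s['img'][140:310,150:370],None,fx=3.5,fy=3.5,interpolation=2)[:,:,::-1]
cv2.imwrite('pics/sa.png',a)
E
```

```text
(np.float64(230.38274911308898), np.float64(487.5927790917995)) (np.float64(231.67294752226826), np.float64(382.9917055283113)) (np.float64(232.88164734006537), np.float64(284.99801893091603)) (np.float64(138.86452694007707), np.float64(285.3178696410118))
```

View pics/ta.png

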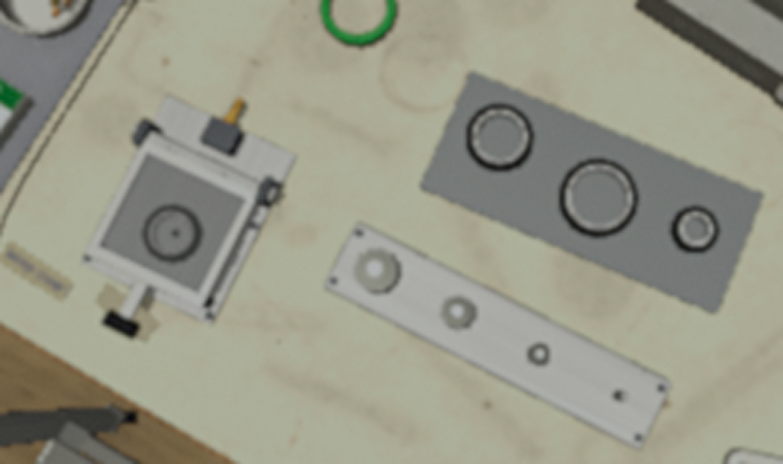

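View pics/sa.png

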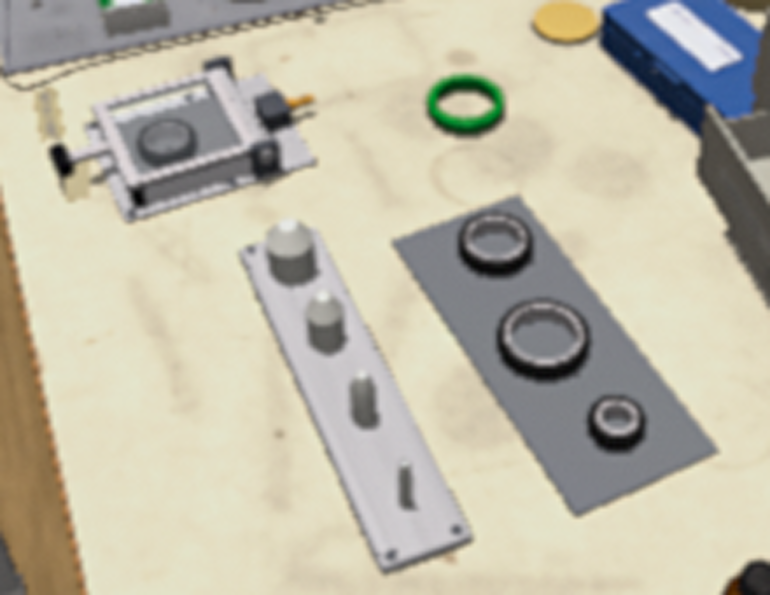

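```bash
cat > m.py <<'E'
from h import *
import pickle
from scipy import ndimage
t=pickle.load(open('top0.pkl','rb'));s=pickle.load(open('scene0.pkl','rb'))
def dark(c,th,box):
    g=c['img'].max(2); x0,y0,x1,y1=box
    m=(g[y0:y1,x0:x1]<th).astype(np.uint8)
    for k in cv2.findContours(m,cv2.RETR_EXTERNAL,cv2.CHAIN_APPROX_NONE)[0]:
        if cv2.contourArea(k)<12: continue
        e=cv2.minAreaRect(k); yield e[0][0]+x0,e[0][1]+y0,e[1],cv2.contourArea(k),k+[x0,y0]
for nm,c,box in(('top',t,(255,165,375,250)),('scene',s,(262,195,355,285))):
  for u,v,wh,a,k in dark(c,75,box):
    # silhouette outline: fit circle to contour on plane z=11 mid
    P=np.array([ray(c,p[0],p[1],.018) for p in k[:,0]]);
    (cx,cy),r=cv2.minEnclosingCircle(P[:,:2].astype(np.float32))
    print(nm,round(u),round(v),np.round(wh,1),a,'c',np.round([cx,cy],4),'d',round(2*r,4))
for nm,c,box in(('top',t,(135,235,170,265)),('scene',s,(155,175,182,195))):
  for u,v,wh,a,k in dark(c,60,box):
    print('handle',nm,u,v,wh,a,ray(c,u,v,.024),ray(c,u,v,.031))
# posts tops by crop clicks
for u,v in((375,268),(458,311),(539,353),(619,394)):
    pass
for n,u,v in(('top',375,268),('top',458,310),('top',539,352),('top',618,394)):
    print('posttop',ray(t,u/2.9+110-.3,v/2.9+140-.3,.052))
for u,v in((289,228),(325,298),(363,378),(405,464)):
    print('posttop s',ray(s,u/3.5+150-.3,v/3.5+140-.3,.052))
for u,v in((359,224),(668,383),(641,446),(327,287)):
    print('bar t',ray(t,u/2.9+110-.3,v/2.9+140-.3,.01))
for u,v in((319,231),(470,540),(385,572),(240,250)):
    print('bar s',ray(s,u/3.5+150-.3,v/3.5+140-.3,.01))
print('ringin',ray(t,172/2.9+110-.3,233/2.9+140-.3,.011),ray(s,166/3.5+150-.3,140/3.5+140-.3,.011))
E
python3 m.py
```

```text
top 349 218 [15. 16.] 183.0 c [ 0.5405 -0.25  ] d 0.0353
top 316 208 [26. 26.] 533.0 c [ 0.5642 -0.1788] d 0.0592
top 282 187 [22. 22.] 392.0 c [ 0.6102 -0.1055] d 0.0515
top 370 168 [5. 9.] 21.5 c [ 0.6544 -0.2985] d 0.0227
scene 325 262 [16.2 12. ] 54.0 c [ 0.5358 -0.2539] d 0.037
scene 305 240 [26.2 16.2] 91.0 c [ 0.5594 -0.1829] d 0.0612
scene 291 212 [20.6 12.4] 67.5 c [ 0.6038 -0.11  ] d 0.0532
handle top 151.60000038146973 251.29999923706055 (11.180339813232422, 4.4721360206604) 38.5 [0.47102943 0.16959303 0.024     ] [0.47070498 0.16775885 0.031     ]
handle scene 167.1500015258789 185.44999980926514 (7.905693531036377, 3.1622774600982666) 17.0 [0.47125005 0.1710089  0.024     ] [0.46727748 0.16411198 0.031     ]
posttop [ 0.50880339 -0.01541534  0.052     ]
posttop [ 0.47892728 -0.07444491  0.052     ]
posttop [ 0.44926525 -0.13164417  0.052     ]
posttop [ 0.41981788 -0.1870271   0.052     ]
posttop s [ 0.50739835 -0.01795601  0.052     ]
posttop s [ 0.47860157 -0.07600856  0.052     ]
posttop s [ 0.44765565 -0.13465467  0.052     ]
posttop s [ 0.41810925 -0.19189726  0.052     ]
bar t [ 5.45517150e-01 -3.03433598e-04  1.00000000e-02]
bar t [ 0.42736953 -0.22919917  0.01      ]
bar t [ 0.38184029 -0.20829547  0.01      ]
bar t [0.49846042 0.02280494 0.01      ]
bar s [ 0.54569805 -0.00496059  0.01      ]
bar s [ 0.42417754 -0.23376209  0.01      ]
bar s [ 0.3786851  -0.21040684  0.01      ]
bar s [0.49884034 0.0236687  0.01      ]
ringin [0.53867783 0.13833471 0.011     ] [0.54108957 0.14211203 0.011     ]
```

Call:
apply_moves:
  moves:
    - {"tx": -2.5, "ty": -2.8}
    - {"tx": -2.5, "ty": -2.8}
    - {"tx": -2.5, "ty": -2.8}
    - {"tx": -2.5, "ty": -2.8}
    - {"tx": -2.5, "ty": -2.8}
    - {"tx": -2.5, "ty": -2.8}
    - {"tx": -2.5, "ty": -2.8}
    - {"tx": -2.5, "ty": -2.8}
    - {"tx": -2.5, "ty": -2.8}
    - {"tx": -2.5, "ty": -2.8}
    - {"tx": -2.5, "ty": -2.8}
    - {"tx": -2.5, "ty": -2.8}
    - {}

```text
invalid input
```

```bash
python3 - <<'E'
from h import *
st();c=shot('wrist','w1.png')
import pickle;pickle.dump(c,open('w1.pkl','wb'))
E
```

```text
t 0.15 p [ 0.1922 -0.5943  0.2307] F [ 0.3 -1.3 -0.8] g 1.002
[[ 0.308 -0.951 -0.   ]
 [-0.951 -0.308  0.001]
 [-0.001  0.    -1.   ]]
[ 1.16  0.44  0.02  1.57 -0.01  1.13 -0.08]
```

View pics/w1.png

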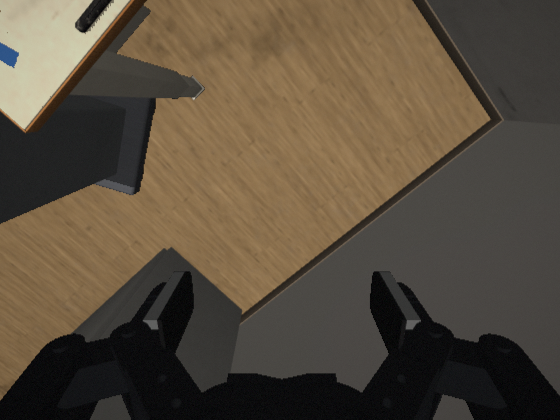

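Call:
apply_moves:
  moves:
    - {"tx": -2.5, "ty": -2.8}
    - {"tx": -2.5, "ty": -2.8}
    - {"tx": -2.5, "ty": -2.8}
    - {"tx": -2.5, "ty": -2.8}
    - {"tx": -2.5, "ty": -2.8}
    - {"tx": -2.5, "ty": -2.8}
    - {"tx": -2.5, "ty": -2.8}
    - {"tx": -2.5, "ty": -2.8}
    - {"tx": -2.5, "ty": -2.8}
    - {"tx": -2.5, "ty": -2.8}
    - {"tx": -2.5, "ty": -2.8}
    - {"tx": -2.5, "ty": -2.8}
    - {"tz": 0}

```text
invalid input
```

```bash
python3 - <<'E'
from h import *
st();c=shot('wrist','w2.png')
import pickle;pickle.dump(c,open('w2.pkl','wb'))
E
```

```text
t 0.2 p [ 0.1922 -0.5944  0.2309] F [ 0.3  0.5 -0.3] g 0.999
[[ 0.308 -0.952 -0.   ]
 [-0.952 -0.308  0.001]
 [-0.001  0.    -1.   ]]
[ 1.16  0.43  0.02  1.57 -0.01  1.13 -0.08]
```

View pics/w2.png

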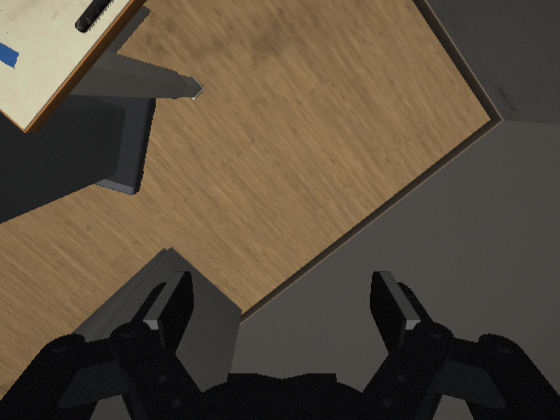

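Perhaps every row needs all four keys.

Call:
apply_moves:
  moves:
    - {"tx": -2.5, "ty": -2.8, "tz": 0, "twist": 0}

```text
time: 0.35
tool_pos: [0.2076, -0.5651, 0.2305]
eef_rot: [2.532, -1.855, -0.002]
ft_force: [1.2, 0.0, 0.6]
grip_width: 1.001
```

Call:
apply_moves:
  moves:
    - {"tx": -2.5, "ty": -2.8, "tz": 0, "twist": 0}
    - {"tx": -2.5, "ty": -2.8, "tz": 0, "twist": 0}
    - {"tx": -2.5, "ty": -2.8, "tz": 0, "twist": 0}
    - {"tx": -2.5, "ty": -2.8, "tz": 0, "twist": 0}
    - {"tx": -2.5, "ty": -2.8, "tz": 0, "twist": 0}
    - {"tx": -2.5, "ty": -2.8, "tz": 0, "twist": 0}
    - {"tx": -2.5, "ty": -2.8, "tz": 0, "twist": 0}
    - {"tx": -2.5, "ty": -2.8, "tz": 0, "twist": 0}
    - {"tx": -2.5, "ty": -2.8, "tz": 0, "twist": 0}
    - {"tx": -2.5, "ty": -2.8, "tz": 0, "twist": 0}
    - {"tx": -2.5, "ty": -2.8, "tz": 0, "twist": 0}
    - {"tx": 0, "ty": 0, "tz": 0, "twist": 0}

```text
time: 1.55
tool_pos: [0.4268, -0.1918, 0.2297]
eef_rot: [2.536, -1.853, 0.001]
ft_force: [0.2, -0.6, 0.4]
grip_width: 1.0
```

```bash
python3 - <<'E'
from h import *
st();c=shot('wrist','w3.png')
import pickle;pickle.dump(c,open('w3.pkl','wb'))
E
```

```text
t 1.55 p [ 0.4268 -0.1918  0.2297] F [ 0.2 -0.6  0.4] g 1.0
[[ 0.304 -0.953  0.   ]
 [-0.953 -0.304 -0.001]
 [ 0.001  0.    -1.   ]]
[ 0.5   0.2  -0.23  1.93  0.05  1.02 -1.01]
```

View pics/w3.png

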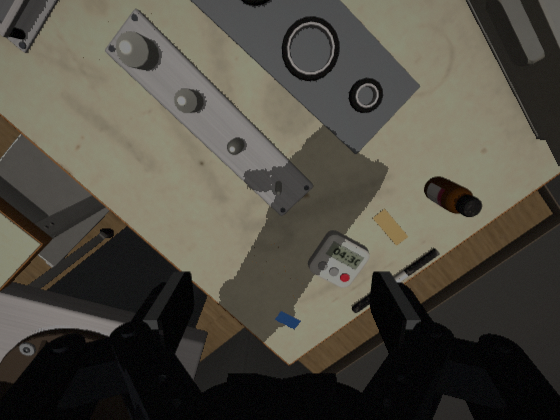

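Call:
apply_moves:
  moves:
    - {"tx": -3.3, "ty": -1.5, "tz": 0, "twist": 0}
    - {"tx": -3.3, "ty": -1.5, "tz": 0, "twist": 0}
    - {"tx": -3.3, "ty": -1.5, "tz": 0, "twist": 0}
    - {"tx": -3.3, "ty": -1.5, "tz": 0, "twist": 0}
    - {"tx": -3.3, "ty": -1.5, "tz": 0, "twist": 0}
    - {"tx": -3.3, "ty": -1.5, "tz": 0, "twist": 0}
    - {"tx": -3.3, "ty": -1.5, "tz": 0, "twist": 0}
    - {"tx": -3.3, "ty": -1.5, "tz": 0, "twist": 0}
    - {"tx": -3.3, "ty": -1.5, "tz": 0, "twist": 0}
    - {"tx": 0, "ty": 0, "tz": 0, "twist": 0.13}
    - {"tx": 0, "ty": 0, "tz": 0, "twist": 0.13}
    - {"tx": 0, "ty": 0, "tz": 0, "twist": 0.13}
    - {"tx": 0, "ty": 0, "tz": 0, "twist": 0.13}
    - {"tx": 0, "ty": 0, "tz": 0, "twist": 0.13}
    - {"tx": 0, "ty": 0, "tz": 0, "twist": 0.13}
    - {"tx": 0, "ty": 0, "tz": 0, "twist": 0}

```text
time: 3.2
tool_pos: [0.4695, 0.1199, 0.2266]
eef_rot: [1.556, -2.721, 0.013]
ft_force: [0.0, -0.2, 0.6]
grip_width: 0.995
```

```bash
python3 - <<'E'
from h import *
st();c=shot('wrist','w4.png')
import pickle;pickle.dump(c,open('w4.pkl','wb'))
c3=pickle.load(open('w3.pkl','rb'))
for n,u,v,z in(('a',310,48,.018),('d',366,95,.018),('pa',127,46,.052),('pb',185,98,.052),('pc',236,146,.052)):print(n,ray(c3,u,v,z))
E
```

```text
t 3.2 p [0.4695 0.1199 0.2266] F [ 0.  -0.2  0.6] g 0.995
[[-0.507 -0.862 -0.002]
 [-0.862  0.507 -0.011]
 [ 0.01  -0.004 -1.   ]]
[-0.12  0.24 -0.3   1.89  0.09  1.04 -2.56]
a [ 0.56640193 -0.17808722  0.018     ]
d [ 0.54205471 -0.24987555  0.018     ]
pa [ 0.51130569 -0.01612227  0.052     ]
pb [ 0.48321124 -0.07622189  0.052     ]
pc [ 0.4538215  -0.13497368  0.052     ]
```

View pics/w4.png

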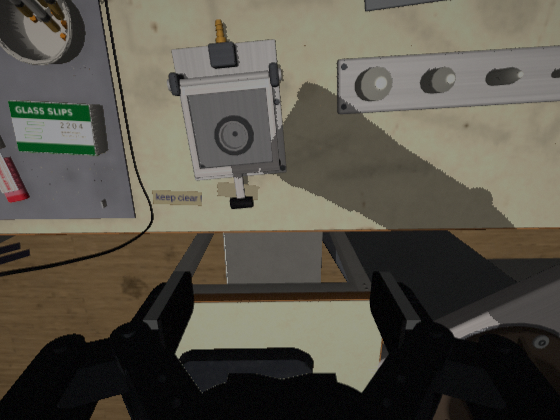

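```bash
python3 - <<'E'
from h import *
import pickle
c=pickle.load(open('w4.pkl','rb'))
def show(n,u,v,z):
    r=ray(c,u,v,z);print(n,np.round(r,4));return r
g=c['img'].max(2)[190:215,222:262]
m=(g<60).astype(np.uint8)
for k in cv2.findContours(m,cv2.RETR_EXTERNAL,cv2.CHAIN_APPROX_NONE)[0]:
    if cv2.contourArea(k)>30: e=cv2.minAreaRect(k);print(e)
h=show('h',241.5,202,.027)
k1=show('k1',175,83,.024);k2=show('k2',277,75,.024);mid=(k1+k2)/2
print('mid',mid,np.linalg.norm(mid-h),np.degrees(np.arctan2(*(k1-k2)[1::-1])),np.degrees(np.arctan2(*(mid-h)[1::-1])))
show('ring',236,135,.018)
a=cv2.resize(c['img'][10:220,150:300],None,fx=3.8,fy=2.8,interpolation=2)[:,:,::-1];a=cv2.resize(c['img'][10:220,150:310],None,fx=2.8,fy=2.8,interpolation=2)[:,:,::-1];cv2.imwrite('pics/w4a.png',a)
for n,u,v in(('pa',375,83),('pb',441,78),('pc',512,74)):show(n,u,v,.052)
for n,u,v in(('pc1',339,59),('pc1',338,111)):show(n,u,v,.01)
E
```

```text
((19.0860652923584, 11.946720123291016), (11.135895729064941, 22.633935928344727), 84.80557250976562)
h [0.4725 0.1699 0.027 ]
k1 [0.6138 0.1597 0.024 ]
k2 [0.5673 0.0659 0.024 ]
mid [0.59057477 0.1128053  0.024     ] 0.1311999055107223 63.62367506738008 -25.781776724292552
ring [0.5385 0.1355 0.018 ]
pa [ 0.5122 -0.0094  0.052 ]
pb [ 0.4845 -0.0651  0.052 ]
pc [ 0.4536 -0.1244  0.052 ]
pc1 [0.5486 0.0015 0.01  ]
pc1 [0.5029 0.0262 0.01  ]
```

View pics/w4a.png

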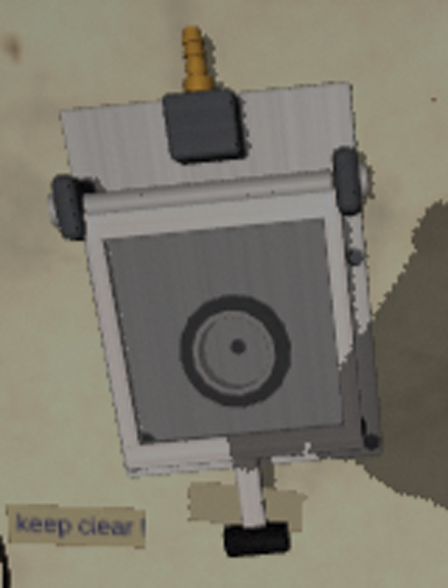

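Call:
apply_moves:
  moves:
    - {"tx": 0, "ty": 0, "tz": 0, "twist": -0.078}
    - {"tx": -2.3, "ty": 1.0, "tz": 3, "twist": 0}
    - {"tx": -2.3, "ty": 1.0, "tz": 3, "twist": 0}
    - {"tx": 0, "ty": 0, "tz": 3, "twist": 0}
    - {"tx": 0, "ty": 0, "tz": 2, "twist": 0}
    - {"tx": 0, "ty": 0, "tz": 0, "twist": 0}
  jaw: 80
  grip_force: 25

```text
time: 3.85
tool_pos: [0.4745, 0.1663, 0.1138]
eef_rot: [1.698, -2.639, 0.017]
ft_force: [-0.1, -0.1, -0.3]
grip_width: 0.681
```

```bash
python3 - <<'E'
from h import *
o,R=st();c=shot('wrist','w5.png')
print(R.T@(np.array([.4715,.170,.005])-o['tool_pos']))
import pickle;pickle.dump(c,open('w5.pkl','wb'))
print(proj(c,[.4715,.17,.031]))
E
```

```text
t 3.85 p [0.4745 0.1663 0.1138] F [-0.1 -0.1 -0.3] g 0.681
[[-0.414 -0.91   0.003]
 [-0.91   0.414 -0.011]
 [ 0.009 -0.007 -1.   ]]
[-0.21  0.4  -0.31  1.98  0.19  0.78 -2.63]
[-0.00306631  0.00498854  0.10874781]
(np.float64(278.65586818457507), np.float64(224.14757762307443))
```

View pics/w5.png

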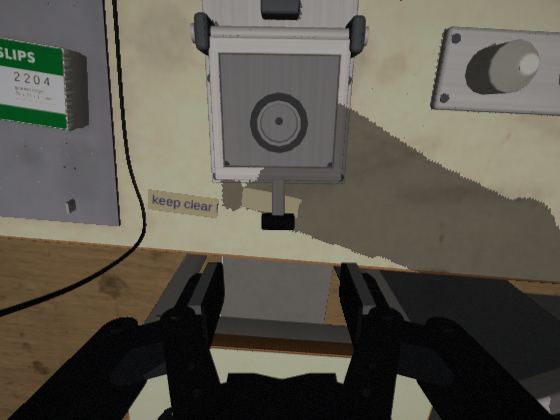

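Call:
apply_moves:
  moves:
    - {"tx": -0.2, "ty": 0.2, "tz": 2.6, "twist": 0.02}
    - {"tx": -0.1, "ty": 0.1, "tz": 2.6, "twist": 0}
    - {"tx": 0, "ty": 0.1, "tz": 2.6, "twist": 0}
    - {"tx": 0, "ty": 0, "tz": 2.3, "twist": 0}
    - {"tx": 0, "ty": 0, "tz": 0.4, "twist": 0}
    - {"tx": 0, "ty": 0, "tz": 0, "twist": 0}

```text
time: 4.5
tool_pos: [0.4816, 0.1696, 0.0154]
eef_rot: [-1.674, 2.645, -0.023]
ft_force: [1.2, 0.2, -0.0]
grip_width: 0.686
```

```bash
python3 - <<'E'
from h import *
o,R=st();c=shot('wrist','w6.png');shot('scene','s6.png')
print(R.T@(np.array([.4725,.1695,.005])-o['tool_pos']))
s=shot('scene','s6.png');cv2.imwrite('pics/s6a.png',cv2.resize(s['img'][120:260,130:290],None,fx=4,fy=4)[:,:,::-1])
E
```

```text
t 4.5 p [0.4816 0.1696 0.0154] F [ 1.2  0.2 -0. ] g 0.686
[[-0.428 -0.904  0.017]
 [-0.904  0.428 -0.006]
 [-0.002 -0.019 -1.   ]]
[-0.3   0.55 -0.21  2.06  0.24  0.54 -2.69]
[0.00395799 0.00834479 0.01028888]
```

View pics/w6.png

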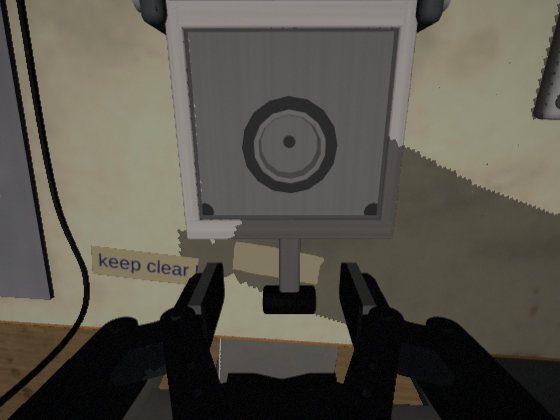

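View pics/s6a.png

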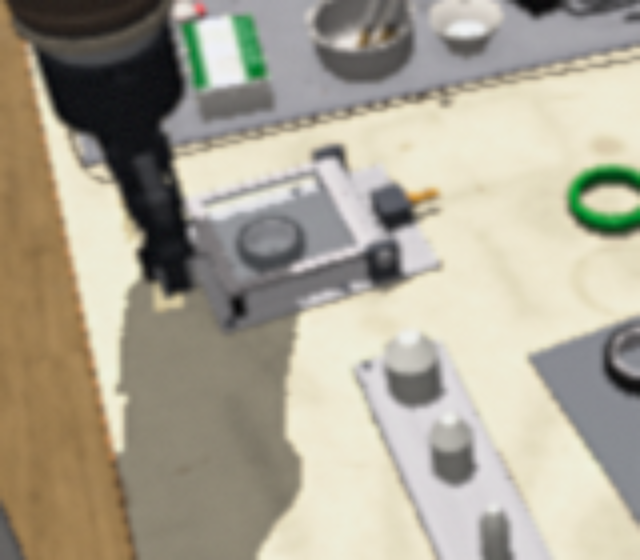

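Call:
apply_moves:
  moves:
    - {"tx": 0.2, "ty": 0.4, "tz": 0, "twist": -0.04}
    - {"tx": 0.1, "ty": 0.4, "tz": 0.3, "twist": 0}
    - {"tx": 0, "ty": 0, "tz": 0, "twist": 0}

```text
time: 4.95
tool_pos: [0.474, 0.1709, 0.0152]
eef_rot: [-1.728, 2.604, -0.025]
ft_force: [0.3, -0.4, -0.2]
grip_width: 0.688
```

```bash
python3 - <<'E'
from h import *
o,R=st()
print(R.T@(np.array([.4725,.1695,.005])-o['tool_pos']))
E
```

```text
t 4.95 p [0.474  0.1709 0.0152] F [ 0.3 -0.4 -0.2] g 0.688
[[-0.389 -0.921  0.022]
 [-0.921  0.389 -0.004]
 [-0.005 -0.022 -1.   ]]
[-0.3   0.54 -0.22  2.08  0.25  0.53 -2.67]
[0.00190557 0.00109112 0.01012189]
```

Call:
apply_moves:
  moves:
    - {"tx": 0.1, "ty": 0.1, "tz": 0.6, "twist": 0}
    - {"tx": 0.1, "ty": 0, "tz": 0.6, "twist": 0}
    - {"tx": 0, "ty": 0, "tz": 0, "twist": 0}

```text
time: 5.25
tool_pos: [0.4725, 0.1694, 0.0025]
eef_rot: [-1.727, 2.603, -0.025]
ft_force: [-0.2, -0.4, 0.8]
grip_width: 0.693
```

```bash
python3 - <<'E'
from h import *
o,R=st()
print(R.T@(np.array([.4725,.1695,.005])-o['tool_pos']))
E
```

```text
t 5.25 p [0.4725 0.1694 0.0025] F [-0.2 -0.4  0.8] g 0.693
[[-0.389 -0.921  0.023]
 [-0.921  0.389 -0.004]
 [-0.005 -0.023 -1.   ]]
[-0.31  0.56 -0.2   2.09  0.26  0.49 -2.68]
[-1.33560500e-04 -1.14118720e-05 -2.48042582e-03]
```

Call:
apply_moves:
  moves:
    - {"tx": 0, "ty": 0, "tz": -0.2, "twist": 0}
    - {"tx": 0, "ty": 0, "tz": 0, "twist": 0}
    - {"tx": 0, "ty": 0, "tz": 0, "twist": 0}
    - {"tx": 0, "ty": 0, "tz": 0, "twist": 0}
    - {"tx": 0, "ty": 0, "tz": 0, "twist": 0}
    - {"tx": 0, "ty": 0, "tz": 0, "twist": 0}
    - {"tx": 0, "ty": 0, "tz": 0, "twist": 0}
  jaw: 255
  grip_force: 25

```text
time: 5.95
tool_pos: [0.4725, 0.17, 0.0044]
eef_rot: [-1.727, 2.604, -0.024]
ft_force: [0.4, 0.3, -0.3]
grip_width: 0.296
```

```bash
python3 - <<'E'
from h import *
o,R=st();c=shot('wrist','w7.png')
E
```

```text
t 5.95 p [0.4725 0.17   0.0044] F [ 0.4  0.3 -0.3] g 0.296
[[-0.389 -0.921  0.023]
 [-0.921  0.389 -0.003]
 [-0.006 -0.022 -1.   ]]
[-0.31  0.56 -0.2   2.09  0.26  0.5  -2.68]
```

View pics/w7.png

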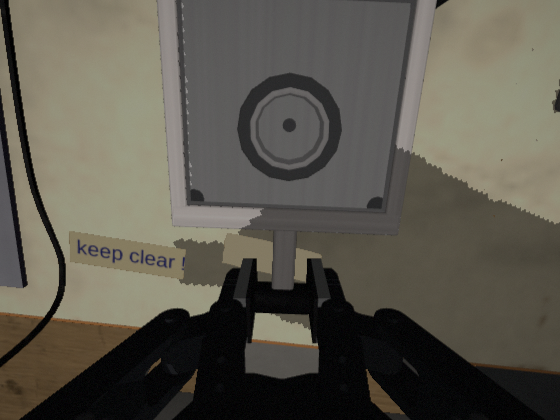

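Call:
apply_moves:
  moves:
    - {"tx": 0, "ty": -0.1, "tz": -1.6, "twist": 0}
    - {"tx": 0, "ty": -0.28, "tz": -1.6, "twist": 0}
    - {"tx": 0, "ty": -0.5, "tz": -1.5, "twist": 0}
    - {"tx": 0.05, "ty": -0.68, "tz": -1.45, "twist": 0}
    - {"tx": 0.05, "ty": -0.85, "tz": -1.4, "twist": 0}

```text
time: 6.5
tool_pos: [0.4938, 0.1599, 0.0815]
eef_rot: [-1.728, 2.603, -0.024]
ft_force: [6.3, 0.4, -5.2]
grip_width: 0.298
```

```bash
cat > arc.py <<'E'
from h import *
o,R=st()
H=np.array([.4725,.1695]);d=np.array([.897,-.4415]);e=np.array(o['tool_pos'])
v=e[:2]-H; s=v@d; up=e[2]-.0044
hx=.132-s; print('s',s,'lat',v@[.4415,.897],'up',up,'r',np.hypot(hx,up),'th',np.arctan2(up,hx))
E
python3 arc.py
```

```text
t 6.5 p [0.4938 0.1599 0.0815] F [ 6.3  0.4 -5.2] g 0.298
[[-0.388 -0.921  0.023]
 [-0.922  0.388 -0.003]
 [-0.006 -0.022 -1.   ]]
[-0.23  0.45 -0.25  2.    0.19  0.69 -2.58]
s 0.023320763853043637 lat 0.0007467225149555512 up 0.07706398302363987 r 0.13322925297754154 th 0.6168044361936816
```

Call:
apply_moves:
  moves:
    - {"tx": 0.05, "ty": -1.05, "tz": -1.2, "twist": 0}
    - {"tx": 0.05, "ty": -1.2, "tz": -1.1, "twist": 0}
    - {"tx": 0.05, "ty": -1.3, "tz": -0.95, "twist": 0}
    - {"tx": 0.05, "ty": -1.4, "tz": -0.8, "twist": 0}
    - {"tx": 0.05, "ty": -1.5, "tz": -0.62, "twist": 0}

```text
time: 7.0
tool_pos: [0.5525, 0.1321, 0.1316]
eef_rot: [-1.728, 2.602, -0.022]
ft_force: [2.4, 2.4, -10.4]
grip_width: 0.295
```

```bash
python3 arc.py
```

```text
t 7.0 p [0.5525 0.1321 0.1316] F [  2.4   2.4 -10.4] g 0.295
[[-0.388 -0.922  0.023]
 [-0.922  0.388 -0.002]
 [-0.007 -0.022 -1.   ]]
[-0.15  0.45 -0.26  1.84  0.16  0.85 -2.45]
s 0.08827591457112849 lat 0.0017790374995861476 up 0.1271987686378941 r 0.13450398651931386 th 1.2397037043136763
```

Call:
apply_moves:
  moves:
    - {"tx": 0, "ty": -1.6, "tz": -0.2, "twist": 0}
    - {"tx": 0, "ty": -1.6, "tz": -0.15, "twist": 0}
    - {"tx": 0, "ty": -1.6, "tz": 0.05, "twist": 0}
    - {"tx": 0, "ty": -1.6, "tz": 0.2, "twist": 0}
    - {"tx": 0, "ty": -1.5, "tz": 0.35, "twist": 0}
    - {"tx": 0, "ty": 0, "tz": 0, "twist": 0}

```text
time: 7.6
tool_pos: [0.6266, 0.0972, 0.1322]
eef_rot: [-1.727, 2.608, -0.022]
ft_force: [0.7, 2.0, 2.3]
grip_width: 0.296
```

```bash
python3 arc.py; python3 - <<'E'
from h import *
c=shot('wrist','w8.png');s=shot('scene','s8.png');cv2.imwrite('pics/s8a.png',cv2.resize(s['img'][80:240,130:290],None,fx=3.7,fy=3.7)[:,:,::-1])
E
```

```text
t 7.6 p [0.6266 0.0972 0.1322] F [0.7 2.  2.3] g 0.296
[[-0.391 -0.92   0.019]
 [-0.921  0.391 -0.004]
 [-0.004 -0.019 -1.   ]]
[-0.08  0.55 -0.24  1.66  0.16  0.93 -2.35]
s 0.17016611833102682 lat 0.003195012426342206 up 0.12779407390021014 r 0.1333715783533745 th 1.8610171336296462
```

View pics/s8a.png

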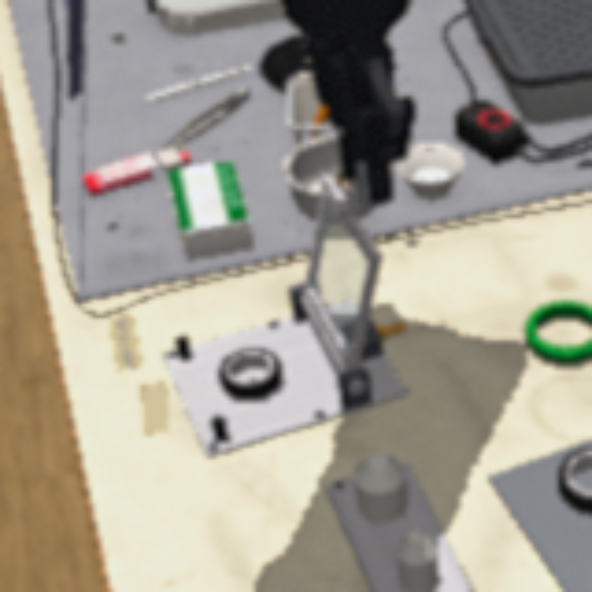

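View pics/w8.png

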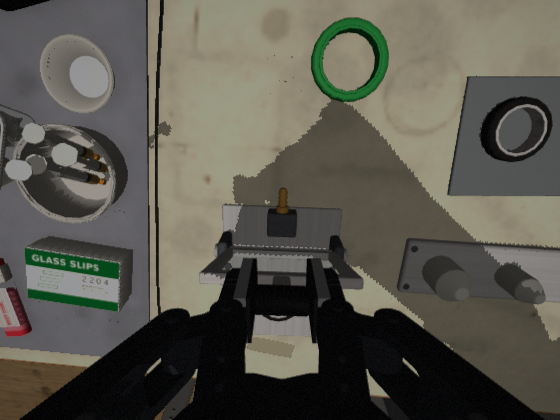

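Call:
apply_moves:
  moves:
    - {"tx": 0, "ty": 0, "tz": 0, "twist": 0}
    - {"tx": 0, "ty": 0, "tz": 0, "twist": 0}
    - {"tx": 0, "ty": 0, "tz": 0, "twist": 0}
    - {"tx": 0, "ty": 0, "tz": 0, "twist": 0}
    - {"tx": 0, "ty": 0, "tz": -2, "twist": 0}
    - {"tx": 0, "ty": 0, "tz": -2.5, "twist": 0}
    - {"tx": 0, "ty": 0, "tz": -2.5, "twist": 0}
    - {"tx": 0, "ty": 0, "tz": -2, "twist": 0}
    - {"tx": 0, "ty": 0, "tz": 0, "twist": 0}
  jaw: 80

```text
time: 8.6
tool_pos: [0.6198, 0.0986, 0.225]
eef_rot: [-1.735, 2.609, -0.021]
ft_force: [0.5, -0.1, -0.1]
grip_width: 0.686
```

```bash
python3 arc.py; python3 - <<'E'
from h import *
c=shot('wrist','w9.png');s=shot('scene','s9.png');cv2.imwrite('pics/s9a.png',cv2.resize(s['img'][80:240,130:290],None,fx=3.7,fy=3.7)[:,:,::-1])
E
```

```text
t 8.6 p [0.6198 0.0986 0.225 ] F [ 0.5 -0.1 -0.1] g 0.686
[[-0.387 -0.922  0.014]
 [-0.922  0.387 -0.007]
 [ 0.001 -0.016 -1.   ]]
[-0.08  0.45 -0.25  1.57  0.13  1.12 -2.33]
s 0.1634024142692975 lat 0.0014229933646346768 up 0.22063352731747507 r 0.22285705059183475 th 1.7121751632682365
```

View pics/s9a.png

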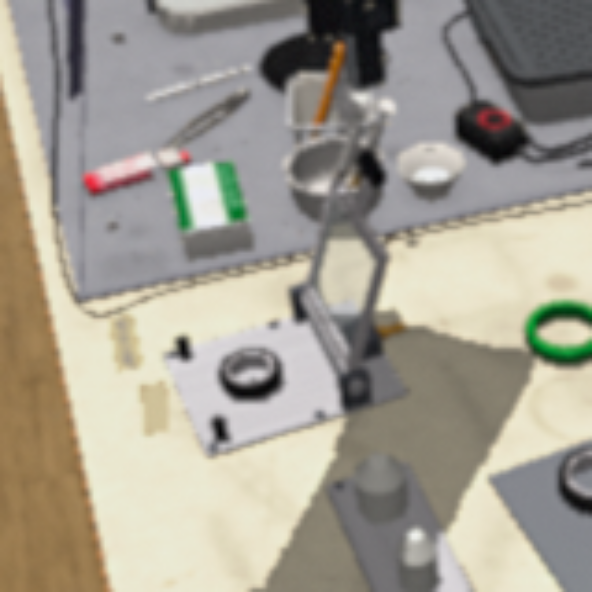

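Call:
apply_moves:
  moves:
    - {"tx": -0.1, "ty": 2.9, "tz": 0, "twist": 0}
    - {"tx": -0.2, "ty": 2.9, "tz": 0, "twist": 0}
    - {"tx": -0.1, "ty": 2.9, "tz": 0, "twist": 0}
    - {"tx": 0, "ty": 0, "tz": 0, "twist": -0.14}
    - {"tx": 0, "ty": 0, "tz": 1, "twist": -0.14}
    - {"tx": 0, "ty": 0, "tz": 1, "twist": -0.14}
    - {"tx": 0, "ty": 0, "tz": 1, "twist": -0.14}
    - {"tx": 0, "ty": 0, "tz": 1, "twist": -0.14}
    - {"tx": 0, "ty": 0, "tz": 1, "twist": -0.14}
    - {"tx": 0, "ty": 0, "tz": 0, "twist": 0}

```text
time: 9.7
tool_pos: [0.5284, 0.1334, 0.1558]
eef_rot: [2.669, -1.625, -0.001]
ft_force: [-0.4, -1.1, 0.6]
grip_width: 0.683
```

```bash
python3 - <<'E'
from h import *
import pickle
o,R=st();c=shot('wrist','w10.png');pickle.dump(c,open('w10.pkl','wb'))
print(proj(c,[.54,.1365,.018]), R.T@(np.array([.54,.1365,.01])-o['tool_pos']))
E
```

```text
t 9.7 p [0.5284 0.1334 0.1558] F [-0.4 -1.1  0.6] g 0.683
[[ 0.459 -0.888 -0.009]
 [-0.888 -0.459 -0.014]
 [ 0.008  0.014 -1.   ]]
[-0.01  0.43 -0.46  1.82  0.24  0.95 -1.67]
(np.float64(282.87857317468377), np.float64(183.82494654040786)) [ 0.00131701 -0.01382428  0.14561549]
```

View pics/w10.png

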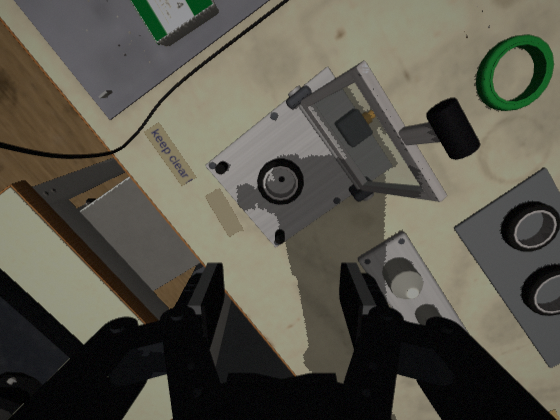

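Call:
apply_moves:
  moves:
    - {"tx": 0.05, "ty": -0.8, "tz": 3, "twist": 0}
    - {"tx": 0, "ty": -0.6, "tz": 3, "twist": 0}
    - {"tx": 0, "ty": 0, "tz": 3, "twist": 0}
    - {"tx": 0, "ty": 0, "tz": 2.5, "twist": 0}
    - {"tx": 0, "ty": 0, "tz": 0, "twist": 0}

```text
time: 10.25
tool_pos: [0.5426, 0.1383, 0.0392]
eef_rot: [2.648, -1.665, 0.005]
ft_force: [-0.6, -0.7, -0.2]
grip_width: 0.685
```

```bash
python3 - <<'E'
from h import *
import pickle
o,R=st();c=shot('wrist','w11.png')
print(R.T@(np.array([.5405,.1370,.005])-o['tool_pos']))
E
```

```text
t 10.25 p [0.5426 0.1383 0.0392] F [-0.6 -0.7 -0.2] g 0.685
[[ 0.433 -0.901 -0.005]
 [-0.901 -0.433 -0.013]
 [ 0.01   0.01  -1.   ]]
[-0.08  0.6  -0.39  1.89  0.34  0.72 -1.79]
[-9.32728488e-05  2.08383945e-03  3.41861487e-02]
```

View pics/w11.png

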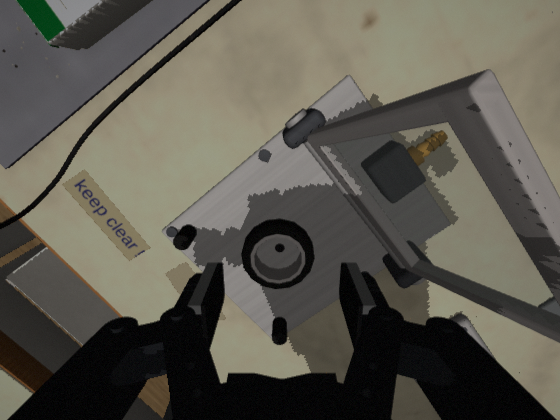

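Call:
apply_moves:
  moves:
    - {"tx": 0, "ty": 0.1, "tz": 1.7, "twist": 0}
    - {"tx": 0, "ty": 0.1, "tz": 1.5, "twist": 0}
    - {"tx": 0, "ty": 0, "tz": 0.2, "twist": 0}
    - {"tx": 0, "ty": 0, "tz": 0, "twist": 0}

```text
time: 10.7
tool_pos: [0.5449, 0.1388, 0.0108]
eef_rot: [2.649, -1.676, 0.014]
ft_force: [0.5, 0.0, -0.1]
grip_width: 0.688
```

```bash
python3 - <<'E'
from h import *
import pickle
o,R=st();c=shot('wrist','w12.png')
print(R.T@(np.array([.5405,.1370,.005])-o['tool_pos']),proj(c,[.5405,.137,.018]))
E
```

```text
t 10.7 p [0.5449 0.1388 0.0108] F [ 0.5  0.  -0.1] g 0.688
[[ 0.428 -0.904  0.004]
 [-0.904 -0.428 -0.011]
 [ 0.012  0.001 -1.   ]]
[-0.1   0.64 -0.36  1.91  0.37  0.66 -1.82]
[-0.00029944  0.00478672  0.00579833] (np.float64(281.15894126528815), np.float64(290.4968296228708))
```

View pics/w12.png

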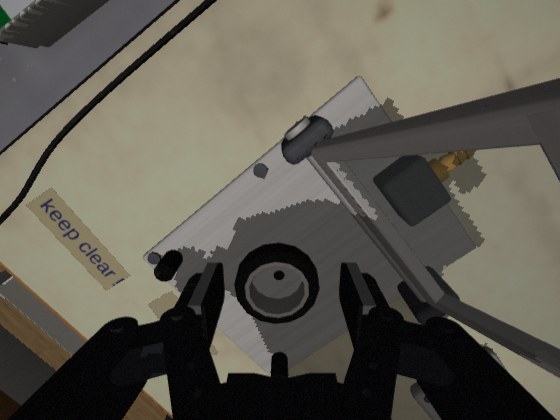

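Call:
apply_moves:
  moves:
    - {"tx": -0.1, "ty": 0.2, "tz": 0.4, "twist": 0}
    - {"tx": -0.1, "ty": 0.1, "tz": 0.3, "twist": 0}
    - {"tx": 0, "ty": 0, "tz": 0, "twist": 0}

```text
time: 11.05
tool_pos: [0.5423, 0.1398, 0.0053]
eef_rot: [2.65, -1.678, 0.017]
ft_force: [0.0, 0.3, 0.5]
grip_width: 0.682
```

Call:
apply_moves:
  moves:
    - {"tx": 0, "ty": 0, "tz": 0, "twist": 0}
    - {"tx": 0, "ty": 0, "tz": 0, "twist": 0}
    - {"tx": 0, "ty": 0, "tz": 0, "twist": 0}
    - {"tx": 0, "ty": 0, "tz": 0, "twist": 0}
    - {"tx": 0, "ty": 0, "tz": 0, "twist": 0}
  jaw: 255
  grip_force: 30

```text
time: 11.55
tool_pos: [0.5426, 0.1398, 0.0059]
eef_rot: [2.65, -1.678, 0.018]
ft_force: [-0.1, 0.3, 0.3]
grip_width: 0.493
```

```bash
python3 - <<'E'
from h import *
import pickle
o,R=st();c=shot('wrist','w13.png')
E
```

```text
t 11.55 p [0.5426 0.1398 0.0059] F [-0.1  0.3  0.3] g 0.493
[[ 0.428 -0.904  0.007]
 [-0.904 -0.428 -0.01 ]
 [ 0.012 -0.002 -1.   ]]
[-0.1   0.64 -0.35  1.92  0.38  0.64 -1.83]
```

View pics/w13.png

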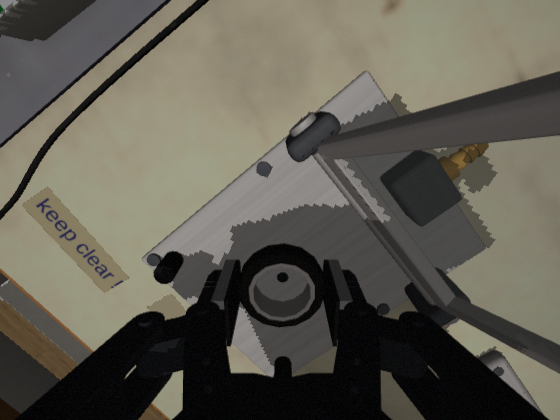

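Call:
apply_moves:
  moves:
    - {"tx": 0, "ty": 0, "tz": -1, "twist": 0}
    - {"tx": 0, "ty": 0, "tz": -2.5, "twist": 0}
    - {"tx": 0, "ty": 0, "tz": -3, "twist": 0}
    - {"tx": 0, "ty": 0, "tz": -3, "twist": 0}
    - {"tx": 0, "ty": 0, "tz": -2.5, "twist": 0}
    - {"tx": 0, "ty": 0, "tz": 0, "twist": 0}

```text
time: 12.2
tool_pos: [0.5408, 0.1414, 0.1326]
eef_rot: [2.651, -1.676, 0.016]
ft_force: [-0.3, -0.6, -0.7]
grip_width: 0.494
```

```bash
python3 - <<'E'
from h import *
import pickle
o,R=st();c=shot('wrist','w14.png')
E
```

```text
t 12.2 p [0.5408 0.1414 0.1326] F [-0.3 -0.6 -0.7] g 0.494
[[ 0.429 -0.903  0.005]
 [-0.903 -0.429 -0.01 ]
 [ 0.011 -0.001 -1.   ]]
[-0.04  0.47 -0.44  1.83  0.26  0.9  -1.73]
```

View pics/w14.png

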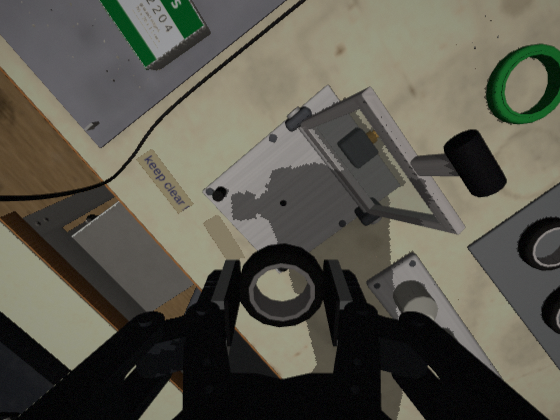

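Call:
apply_moves:
  moves:
    - {"tx": 2.6, "ty": 2.5, "tz": 0, "twist": 0}
    - {"tx": 2.6, "ty": 2.5, "tz": 0, "twist": 0}
    - {"tx": 2.6, "ty": 2.5, "tz": 0, "twist": 0}
    - {"tx": 2.6, "ty": 2.5, "tz": 0, "twist": 0}
    - {"tx": 2.6, "ty": 2.5, "tz": 0, "twist": 0}
    - {"tx": 2.6, "ty": 2.5, "tz": 0, "twist": 0}
    - {"tx": 2.6, "ty": 2.5, "tz": 0, "twist": 0}
    - {"tx": 2.4, "ty": 2.2, "tz": 0, "twist": 0}
    - {"tx": 0, "ty": 0, "tz": 0, "twist": -0.13}
    - {"tx": 0, "ty": 0, "tz": 0, "twist": -0.13}
    - {"tx": 0, "ty": 0, "tz": 0, "twist": -0.13}
    - {"tx": 0, "ty": 0, "tz": 0, "twist": -0.13}
    - {"tx": 0, "ty": 0, "tz": 0, "twist": -0.13}
    - {"tx": 0, "ty": 0, "tz": 0, "twist": 0}

```text
time: 13.65
tool_pos: [0.4369, -0.14, 0.1234]
eef_rot: [3.052, -0.705, -0.02]
ft_force: [-0.2, -0.1, -0.8]
grip_width: 0.493
```

```bash
cat >> h.py <<'E'
POST={'a':(.510,-.0155),'b':(.4795,-.074),'c':(.449,-.1325),'d':(.4186,-.191)}
def toolp(c,u,v,zt):
    M=np.array(c['mount']);d=M[:3,:3]@np.array([(u-c['cx'])/c['fx'],(v-c['cy'])/c['fy'],1]);o=M[:3,3]
    return o+d*(zt-o[2])/d[2]
def rel(o,R,xyz): print('rel cm',np.round(100*(R.T@(np.array(xyz)-o['tool_pos'])),2))
E
python3 - <<'E'
from h import *
import pickle
o,R=st();c=shot('wrist','w15.png');pickle.dump(c,open('w15.pkl','wb'))
print(toolp(c,282,285,-.0121))
rel(o,R,POST['c']+(.05,))
for k in POST: print(k,proj(c,POST[k]+(.052,)),proj(c,POST[k]+(.01,)))
E
```

```text
t 13.65 p [ 0.4369 -0.14    0.1234] F [-0.2 -0.1 -0.8] g 0.493
[[ 0.899 -0.439 -0.015]
 [-0.439 -0.899 -0.006]
 [-0.011  0.012 -1.   ]]
[ 0.64  0.37 -0.56  2.05  0.28  0.81 -0.55]
[ 0.00078715 -0.00127475 -0.0121    ]
rel cm [ 0.83 -1.29  7.31]
a (np.float64(300.5833286723973), np.float64(-7.487146669367775)) (np.float64(297.7623781797235), np.float64(11.513138119422933))
b (np.float64(295.9249209584922), np.float64(111.63505231155452)) (np.float64(294.12095821144237), np.float64(109.48373350579874))
c (np.float64(292.183335520458), np.float64(207.31278436648333)) (np.float64(291.08917459989624), np.float64(191.05236554854687))
d (np.float64(289.22589345454946), np.float64(285.80014297739405)) (np.float64(288.6237838493078), np.float64(259.9778896836542))
```

View pics/w15.png

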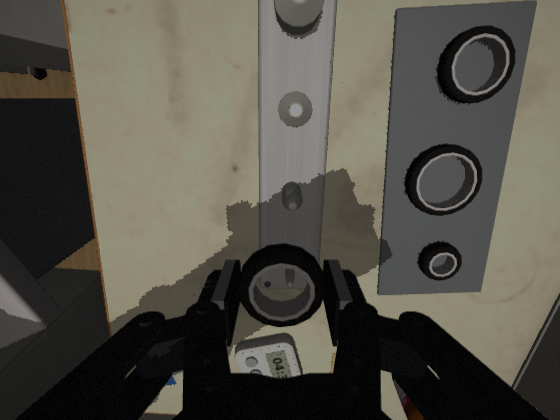

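Call:
apply_moves:
  moves:
    - {"tx": 0.4, "ty": -0.65, "tz": 1.0, "twist": 0}
    - {"tx": 0.35, "ty": -0.65, "tz": 1.0, "twist": 0}
    - {"tx": 0, "ty": 0, "tz": 0.9, "twist": 0}
    - {"tx": 0, "ty": 0, "tz": 0, "twist": 0}

```text
time: 14.1
tool_pos: [0.4496, -0.1306, 0.0905]
eef_rot: [3.047, -0.725, -0.023]
ft_force: [0.3, -0.6, -0.5]
grip_width: 0.492
```

```bash
python3 - <<'E'
from h import *
import pickle
o,R=st();c=shot('wrist','w16.png');pickle.dump(c,open('w16.pkl','wb'))
rel(o,R,POST['c']+(.05,))
for k in POST: print(k,proj(c,POST[k]+(.052,)),proj(c,POST[k]+(.01,)))
E
```

```text
t 14.1 p [ 0.4496 -0.1306  0.0905] F [ 0.3 -0.6 -0.5] g 0.492
[[ 0.893 -0.45  -0.016]
 [-0.45  -0.893 -0.005]
 [-0.012  0.012 -1.   ]]
[ 0.58  0.43 -0.53  2.06  0.33  0.75 -0.63]
rel cm [0.09 0.15 4.05]
a (np.float64(285.3513926945568), np.float64(4.516277664723788)) (np.float64(285.3477130439141), np.float64(23.61387935219318))
b (np.float64(283.43832730318127), np.float64(139.7985700081347)) (np.float64(283.78451297336824), np.float64(132.22514364288725))
c (np.float64(281.9515288313112), np.float64(244.93742539386332)) (np.float64(282.51190659609165), np.float64(220.645935187605))
d (np.float64(280.88856355495477), np.float64(328.9469871536222)) (np.float64(281.56248540702364), np.float64(293.9822621323553))
```

View pics/w16.png

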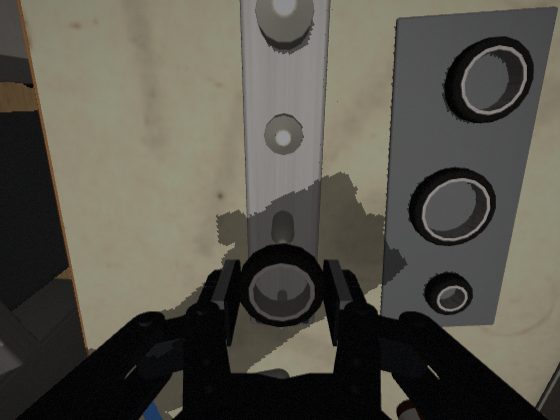

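Call:
apply_moves:
  moves:
    - {"tx": 0.05, "ty": 0.05, "tz": 1.6, "twist": 0}
    - {"tx": 0, "ty": 0, "tz": 1.6, "twist": 0}
    - {"tx": 0, "ty": 0, "tz": 0, "twist": 0}

```text
time: 14.45
tool_pos: [0.4502, -0.1312, 0.0586]
eef_rot: [3.047, -0.726, -0.02]
ft_force: [-0.4, -0.2, -0.3]
grip_width: 0.491
```

```bash
python3 - <<'E'
from h import *
import pickle
o,R=st();c=shot('wrist','w17.png')
rel(o,R,POST['c']+(.013,))
E
```

```text
t 14.45 p [ 0.4502 -0.1312  0.0586] F [-0.4 -0.2 -0.3] g 0.491
[[ 0.893 -0.451 -0.014]
 [-0.451 -0.893 -0.006]
 [-0.01   0.012 -1.   ]]
[ 0.55  0.48 -0.5   2.09  0.38  0.67 -0.67]
rel cm [-0.01  0.12  4.57]
```

View pics/w17.png

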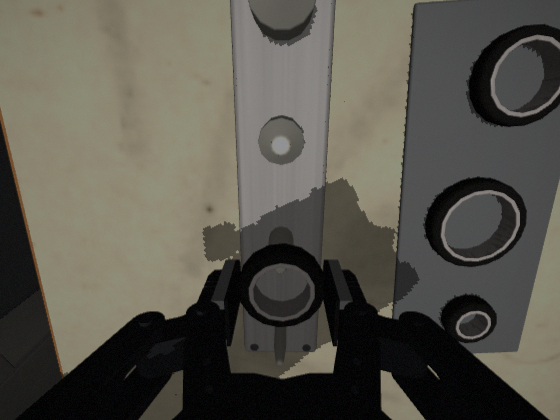

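```bash
python3 - <<'E'
from h import *
import pickle
o,R=st();c=shot('wrist','w18.png');pickle.dump(c,open('w18.pkl','wb'))
print(proj(c,POST['c']+(.052,)),proj(c,POST['c']+(.01,)),proj(c,POST['b']+(.052,)),proj(c,POST['b']+(.01,)),proj(c,POST['d']+(.01,)))
p=np.array(o['tool_pos']);
for zt in(-.0121,.0019): 
  X=p+R@np.array([.0008,-.0013,zt]);print('ring',proj(c,X))
a=c['img'][200:340,200:360];a=cv2.convertScaleAbs(cv2.resize(a,None,fx=4,fy=4,interpolation=2),alpha=1.8)[:,:,::-1];cv2.imwrite('pics/w18a.png',a)
E
```

```text
t 14.5 p [ 0.4507 -0.1312  0.0595] F [ 0.1 -0.   0.6] g 0.488
[[ 0.893 -0.451 -0.014]
 [-0.451 -0.893 -0.006]
 [-0.009  0.012 -1.   ]]
[ 0.55  0.48 -0.5   2.09  0.38  0.67 -0.67]
(np.float64(278.820300359194), np.float64(270.03776879991204)) (np.float64(279.88552383403095), np.float64(237.64145893755926)) (np.float64(280.1036139535571), np.float64(147.83113549361994)) (np.float64(281.02375799691055), np.float64(137.41628049815716)) (np.float64(279.0850771722881), np.float64(318.64435899816937))
ring (np.float64(282.0440269049292), np.float64(284.968865133596))
ring (np.float64(281.98898281940126), np.float64(270.2049661214436))
```

View pics/w18a.png

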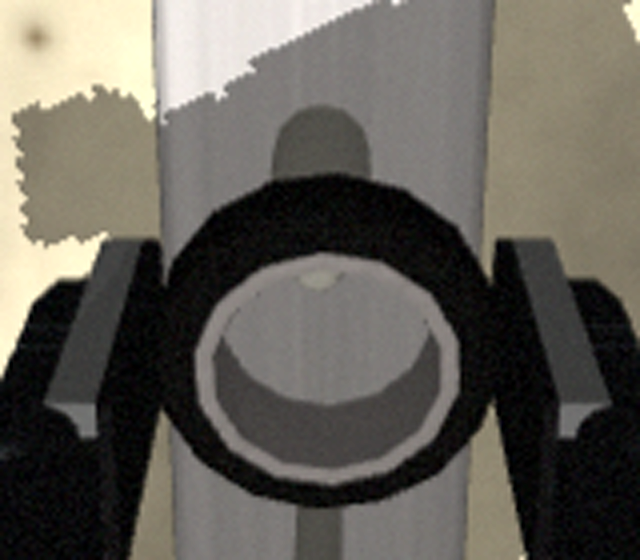

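Call:
apply_moves:
  moves:
    - {"tx": -0.1, "ty": -0.45, "tz": 0, "twist": 0}
    - {"tx": 0, "ty": 0, "tz": 0, "twist": 0}

```text
time: 14.75
tool_pos: [0.4533, -0.1266, 0.0615]
eef_rot: [3.047, -0.726, -0.014]
ft_force: [-0.3, -1.1, -0.2]
grip_width: 0.496
```

```bash
python3 - <<'E'
from h import *
import pickle
o,R=st();c=shot('wrist','w19.png')
a=c['img'][200:340,200:360];a=cv2.convertScaleAbs(cv2.resize(a,None,fx=4,fy=4,interpolation=2),alpha=1.8)[:,:,::-1];cv2.imwrite('pics/w19a.png',a)
E
```

```text
t 14.75 p [ 0.4533 -0.1266  0.0615] F [-0.3 -1.1 -0.2] g 0.496
[[ 0.892 -0.451 -0.01 ]
 [-0.451 -0.892 -0.007]
 [-0.006  0.011 -1.   ]]
[ 0.54  0.48 -0.5   2.09  0.37  0.68 -0.68]
```

View pics/w19a.png

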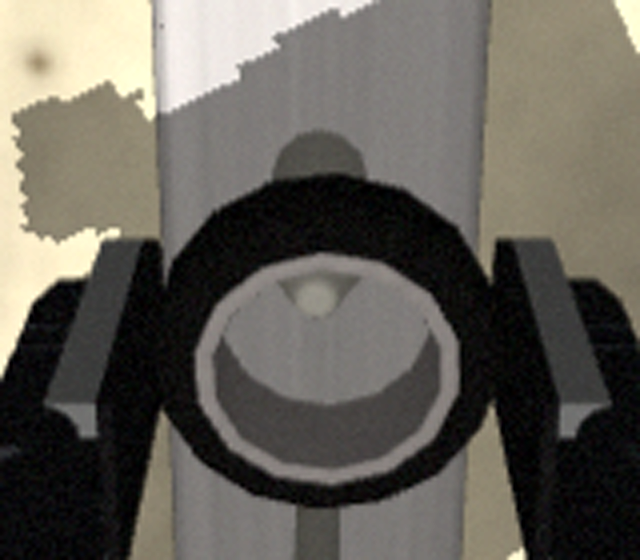

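Call:
apply_moves:
  moves:
    - {"tx": -0.1, "ty": 0, "tz": 1.0, "twist": 0}
    - {"tx": 0, "ty": 0, "tz": 1.0, "twist": 0}
    - {"tx": 0, "ty": 0, "tz": 0, "twist": 0}

```text
time: 15.1
tool_pos: [0.4526, -0.127, 0.0407]
eef_rot: [3.046, -0.727, -0.01]
ft_force: [0.3, 0.1, 0.1]
grip_width: 0.493
```

```bash
python3 - <<'E'
from h import *
import pickle
o,R=st();c=shot('wrist','w20.png')
a=c['img'][200:340,200:360];a=cv2.convertScaleAbs(cv2.resize(a,None,fx=4,fy=4,interpolation=2),alpha=1.8)[:,:,::-1];cv2.imwrite('pics/w20a.png',a)
E
```

```text
t 15.1 p [ 0.4526 -0.127   0.0407] F [0.3 0.1 0.1] g 0.493
[[ 0.892 -0.452 -0.009]
 [-0.452 -0.892 -0.008]
 [-0.004  0.011 -1.   ]]
[ 0.52  0.51 -0.48  2.11  0.41  0.63 -0.71]
```

View pics/w20a.png

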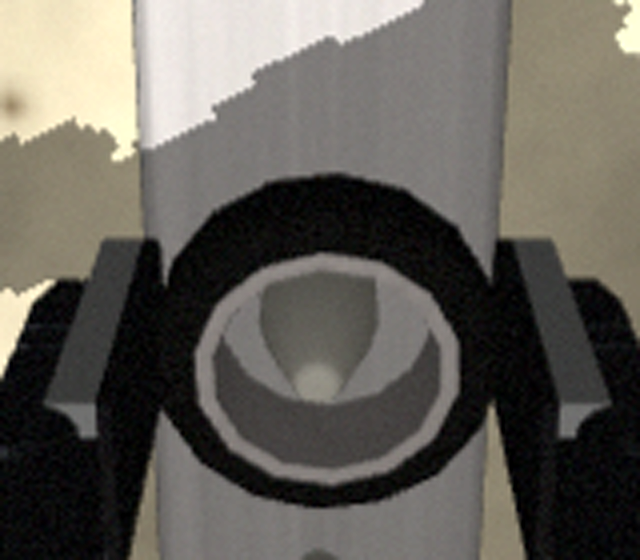

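Call:
apply_moves:
  moves:
    - {"tx": 0, "ty": 0, "tz": 1.2, "twist": 0}
    - {"tx": 0, "ty": 0, "tz": 1.1, "twist": 0}
    - {"tx": 0, "ty": 0, "tz": 0.4, "twist": 0}
    - {"tx": 0, "ty": 0, "tz": 0, "twist": 0}

```text
time: 15.55
tool_pos: [0.4527, -0.1274, 0.0117]
eef_rot: [3.046, -0.727, -0.01]
ft_force: [-3.3, -0.8, 16.1]
grip_width: 0.494
```

```bash
python3 - <<'E'
from h import *
import pickle
o,R=st();c=shot('wrist','w21.png')
E
```

```text
t 15.55 p [ 0.4527 -0.1274  0.0117] F [-3.3 -0.8 16.1] g 0.494
[[ 0.892 -0.452 -0.008]
 [-0.452 -0.892 -0.008]
 [-0.004  0.011 -1.   ]]
[ 0.49  0.56 -0.44  2.13  0.45  0.56 -0.76]
```

View pics/w21.png

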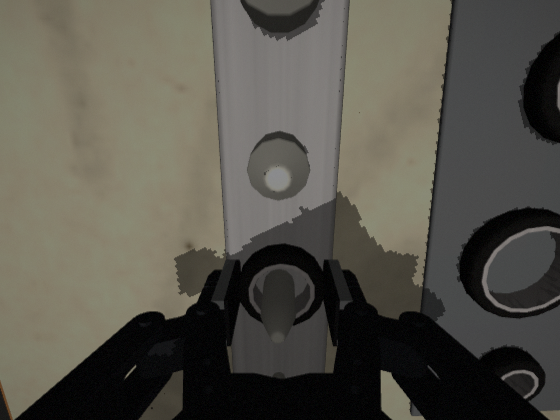

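Call:
apply_moves:
  moves:
    - {"tx": 0, "ty": 0, "tz": -0.1, "twist": 0}
    - {"tx": 0, "ty": 0, "tz": 0, "twist": 0}
    - {"tx": 0, "ty": 0, "tz": 0, "twist": 0}
    - {"tx": 0, "ty": 0, "tz": 0, "twist": 0}
    - {"tx": 0, "ty": 0, "tz": -1, "twist": 0}
    - {"tx": 0, "ty": 0, "tz": -3, "twist": 0}
    - {"tx": 0, "ty": 0, "tz": -3.5, "twist": 0}
    - {"tx": 0, "ty": 0, "tz": -3.5, "twist": 0}
    - {"tx": 0, "ty": 0, "tz": 0, "twist": 0}
  jaw: 80

```text
time: 16.5
tool_pos: [0.453, -0.1253, 0.1278]
eef_rot: [3.048, -0.724, -0.015]
ft_force: [0.2, 0.4, -0.1]
grip_width: 0.685
```

```bash
cat >> h.py <<'E'
POST={'a':(.5135,-.0125),'b':(.483,-.071),'c':(.4525,-.1296),'d':(.422,-.188)}
E
python3 - <<'E'
from h import *
import pickle
o,R=st();c=shot('wrist','w22.png');pickle.dump(c,open('w22.pkl','wb'))
for k in POST: print(k,proj(c,POST[k]+(.052,)),proj(c,POST[k]+(.01,)))
E
```

```text
t 16.5 p [ 0.453  -0.1253  0.1278] F [ 0.2  0.4 -0.1] g 0.685
[[ 0.893 -0.45  -0.011]
 [-0.45  -0.893 -0.006]
 [-0.007  0.011 -1.   ]]
[ 0.6   0.38 -0.57  2.02  0.28  0.83 -0.6 ]
a (np.float64(286.73332685907263), np.float64(25.88819639539443)) (np.float64(286.229919800768), np.float64(38.41345573728498))
b (np.float64(284.93606489005174), np.float64(136.0931606674569)) (np.float64(284.75848054490206), np.float64(130.24565123897742))
c (np.float64(283.53654900019154), np.float64(225.6738153285269)) (np.float64(283.5749866311583), np.float64(207.38676096279036))
d (np.float64(282.26873800229276), np.float64(299.6489858249506)) (np.float64(282.4734431180599), np.float64(272.85432697867384))
```

View pics/w22.png

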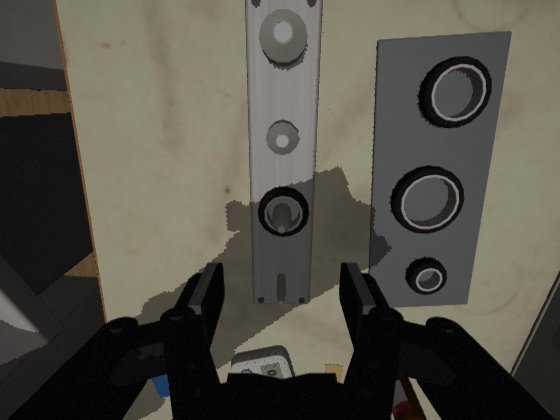

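```bash
python3 - <<'E'
from h import *
import pickle
c=pickle.load(open('w22.pkl','rb'))
g=c['img'].min(2)
# bright sleeve rim: fill bore contour
hsv=c['img'].astype(int)
m=((c['img'].max(2)<60)).astype(np.uint8)[20:310,370:515]
cs,h=cv2.findContours(m,cv2.RETR_CCOMP,cv2.CHAIN_APPROX_NONE)
for i,k in enumerate(cs):
    if h[0][i][3]>=0 and cv2.contourArea(k)>150:
        e=cv2.fitEllipse(k);u,v=e[0][0]+370,e[0][1]+20
        print(round(u,1),round(v,1),np.round(e[1],1),np.round(ray(c,u,v,.018),4))
E
```

```text
428.7 279.4 [23.7 28.5] [ 0.5421 -0.2503  0.018 ]
429.7 201.6 [52.6 62. ] [ 0.5663 -0.1778  0.018 ]
458.3 92.1 [51.5 62.3] [ 0.6122 -0.1041  0.018 ]
```

Call:
apply_moves:
  moves:
    - {"tx": 2.6, "ty": -0.1, "tz": 0, "twist": 0}
    - {"tx": 2.6, "ty": -0.1, "tz": 0.5, "twist": 0}
    - {"tx": 2.6, "ty": -0.1, "tz": 1.5, "twist": 0}
    - {"tx": 2.5, "ty": -0.1, "tz": 1.5, "twist": 0}
    - {"tx": 2.2, "ty": 0, "tz": 2.0, "twist": 0}
    - {"tx": 0, "ty": 0, "tz": 0, "twist": 0}
  jaw: 35

```text
time: 17.15
tool_pos: [0.5648, -0.1809, 0.0652]
eef_rot: [3.045, -0.724, -0.025]
ft_force: [-0.3, -0.4, -1.3]
grip_width: 0.864
```

```bash
cat > bore.py <<'E'
from h import *
import sys,pickle
# find ring bores (holes in dark blobs) in wrist view; report rel tool coords at plane z
def run(f,z=.018,th=60):
    o,R=st();c=shot('wrist',f)
    m=(c['img'].max(2)<th).astype(np.uint8)
    cs,h=cv2.findContours(m,cv2.RETR_CCOMP,cv2.CHAIN_APPROX_NONE)
    for i,k in enumerate(cs):
        if h[0][i][3]>=0 and cv2.contourArea(k)>150:
            e=cv2.fitEllipse(k);u,v=e[0];X=ray(c,u,v,z)
            P=np.array([ray(c,*p,z) for p in k[:,0]]);(_,_),r=cv2.minEnclosingCircle(P[:,:2].astype(np.float32))
            print(round(u),round(v),'X',np.round(X,4),'d',round(2*r,4),'rel cm',np.round(100*(R.T@(X-o['tool_pos'])),2))
    return o,R,c
if __name__=='__main__': run(sys.argv[1],float(sys.argv[2]) if len(sys.argv)>2 else .018)
E
python3 bore.py w23.png
```

```text
t 17.15 p [ 0.5648 -0.1809  0.0652] F [-0.3 -0.4 -1.3] g 0.864
[[ 0.893 -0.45  -0.018]
 [-0.45  -0.893 -0.008]
 [-0.013  0.015 -1.   ]]
[ 0.54  0.62 -0.48  1.78  0.38  0.85 -0.59]
296 90 X [ 0.6126 -0.1039  0.018 ] d 0.042 rel cm [ 0.86 -9.09  4.57]
133 391 X [ 0.3935 -0.251   0.018 ] d 0.0292 rel cm [-12.08  13.9    5.08]
297 325 X [ 0.5425 -0.25    0.018 ] d 0.026 rel cm [1.18 7.11 4.81]
282 231 X [ 0.5668 -0.1773  0.018 ] d 0.0499 rel cm [ 0.08 -0.48  4.71]
508 249 X [ 0.6954 -0.2562  0.018 ] d 0.1154 rel cm [15.11  0.78  4.54]
```

View pics/w23.png

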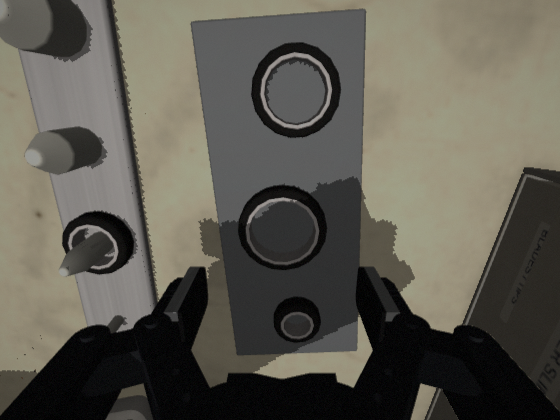

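Call:
apply_moves:
  moves:
    - {"tx": 0.1, "ty": -0.2, "tz": 2, "twist": 0}
    - {"tx": 0, "ty": -0.2, "tz": 2, "twist": 0}
    - {"tx": 0, "ty": 0, "tz": 1.5, "twist": 0}
    - {"tx": 0, "ty": 0, "tz": 0, "twist": 0}

```text
time: 17.6
tool_pos: [0.5635, -0.1753, 0.0103]
eef_rot: [3.046, -0.721, -0.027]
ft_force: [0.3, -0.6, -0.0]
grip_width: 0.864
```

```bash
python3 bore.py w24.png
```

```text
t 17.6 p [ 0.5635 -0.1753  0.0103] F [ 0.3 -0.6 -0. ] g 0.864
[[ 0.894 -0.448 -0.02 ]
 [-0.448 -0.894 -0.007]
 [-0.015  0.015 -1.   ]]
[ 0.51  0.69 -0.45  1.82  0.43  0.75 -0.64]
308 101 X [ 0.6118 -0.1042  0.018 ] d 0.0333 rel cm [ 1.12 -8.51 -0.91]
309 98 X [ 0.6127 -0.1036  0.018 ] d 0.0416 rel cm [ 1.18 -8.6  -0.92]
207 345 X [ 0.5105 -0.1926  0.018 ] d 0.0668 rel cm [-3.97  3.94 -0.66]
288 283 X [ 0.5669 -0.177   0.018 ] d 0.0495 rel cm [ 0.38  0.01 -0.78]
```

View pics/w24.png

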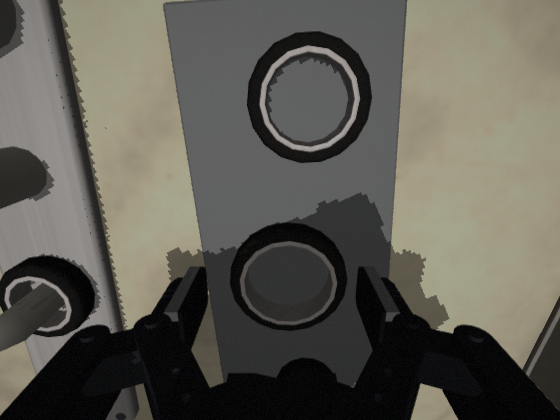

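Call:
apply_moves:
  moves:
    - {"tx": 0.3, "ty": 0, "tz": 0.5, "twist": 0}
    - {"tx": 0.1, "ty": 0, "tz": 0.3, "twist": 0}
    - {"tx": 0, "ty": 0, "tz": 0, "twist": 0}

```text
time: 17.95
tool_pos: [0.5689, -0.1775, 0.0051]
eef_rot: [3.046, -0.721, -0.021]
ft_force: [-0.9, 0.5, 0.4]
grip_width: 0.86
```

Call:
apply_moves:
  moves:
    - {"tx": 0, "ty": 0, "tz": 0, "twist": 0}
    - {"tx": 0, "ty": 0, "tz": 0, "twist": 0}
    - {"tx": 0, "ty": 0, "tz": 0, "twist": 0}
    - {"tx": 0, "ty": 0, "tz": 0, "twist": 0}
    - {"tx": 0, "ty": 0, "tz": 0, "twist": 0}
  jaw: 255
  grip_force: 30

```text
time: 18.45
tool_pos: [0.5697, -0.1778, 0.0066]
eef_rot: [3.046, -0.721, -0.017]
ft_force: [0.8, -1.0, 0.0]
grip_width: 0.671
```

```bash
python3 bore.py w25.png
```

```text
t 18.45 p [ 0.5697 -0.1778  0.0066] F [ 0.8 -1.   0. ] g 0.671
[[ 0.894 -0.448 -0.013]
 [-0.449 -0.894 -0.008]
 [-0.008  0.013 -1.   ]]
[ 0.51  0.7  -0.44  1.81  0.44  0.74 -0.64]
293 102 X [ 0.6123 -0.1044  0.018 ] d 0.0332 rel cm [ 0.5  -8.46 -1.26]
293 100 X [ 0.6127 -0.1036  0.018 ] d 0.0415 rel cm [ 0.5  -8.55 -1.26]
281 289 X [ 0.5696 -0.1791  0.018 ] d 0.0497 rel cm [ 0.04  0.13 -1.14]
```

Call:
apply_moves:
  moves:
    - {"tx": 0, "ty": 0, "tz": -1, "twist": 0}
    - {"tx": 0, "ty": 0, "tz": -2.5, "twist": 0}
    - {"tx": 0, "ty": 0, "tz": -3, "twist": 0}
    - {"tx": 0, "ty": 0, "tz": -2.5, "twist": 0}
    - {"tx": -2.5, "ty": -2.2, "tz": 0, "twist": 0}
    - {"tx": -2.5, "ty": -2.2, "tz": 0, "twist": 0}
    - {"tx": -2.5, "ty": -2.2, "tz": 0, "twist": 0}
    - {"tx": -2.5, "ty": -2.2, "tz": 0, "twist": 0}
    - {"tx": -2.0, "ty": -2.0, "tz": 0, "twist": 0}
    - {"tx": 0, "ty": 0, "tz": 0, "twist": 0}

```text
time: 19.5
tool_pos: [0.5117, -0.0222, 0.106]
eef_rot: [3.046, -0.725, -0.009]
ft_force: [-0.4, 0.2, -0.2]
grip_width: 0.674
```

```bash
python3 - <<'E'
from h import *
o,R=st();c=shot('wrist','w26.png')
P=(.509,-.016)
print(proj(c,P+(.052,)),proj(c,P+(.01,)));rel(o,R,P+(.05,))
E
```

```text
t 19.5 p [ 0.5117 -0.0222  0.106 ] F [-0.4  0.2 -0.2] g 0.674
[[ 0.893 -0.451 -0.008]
 [-0.451 -0.893 -0.009]
 [-0.003  0.011 -1.   ]]
[ 0.34  0.47 -0.55  1.95  0.33  0.82 -0.86]
(np.float64(273.3316906551286), np.float64(226.4954342124571)) (np.float64(274.76408287788934), np.float64(206.36059722503012))
rel cm [-0.5  -0.49  5.6 ]
```

View pics/w26.png

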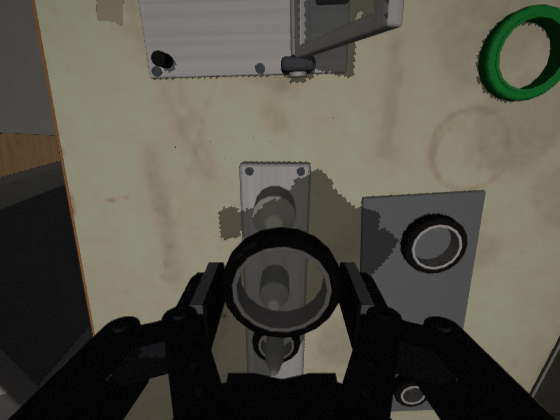

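Call:
apply_moves:
  moves:
    - {"tx": -0.3, "ty": -0.35, "tz": 1.5, "twist": 0}
    - {"tx": -0.25, "ty": -0.27, "tz": 1.5, "twist": 0}
    - {"tx": 0, "ty": 0, "tz": 1.0, "twist": 0}
    - {"tx": 0, "ty": 0, "tz": 0, "twist": 0}

```text
time: 19.95
tool_pos: [0.5123, -0.0201, 0.0668]
eef_rot: [3.042, -0.732, -0.001]
ft_force: [-0.4, -0.2, -0.6]
grip_width: 0.673
```

```bash
python3 - <<'E'
from h import *
o,R=st();c=shot('wrist','w27.png')
P=(.509,-.016)
print(proj(c,P+(.052,)),proj(c,P+(.01,)));rel(o,R,P+(.05,))
a=c['img'][190:350,180:380];a=cv2.convertScaleAbs(cv2.resize(a,None,fx=3.5,fy=3.5,interpolation=2),alpha=1.8)[:,:,::-1];cv2.imwrite('pics/w27a.png',a)
E
```

```text
t 19.95 p [ 0.5123 -0.0201  0.0668] F [-0.4 -0.2 -0.6] g 0.673
[[ 0.89  -0.455 -0.004]
 [-0.455 -0.89  -0.012]
 [ 0.002  0.013 -1.   ]]
[ 0.31  0.52 -0.51  1.99  0.39  0.74 -0.91]
(np.float64(271.96064429740557), np.float64(256.93599936322)) (np.float64(273.5638628726224), np.float64(227.71627892088952))
rel cm [-0.48 -0.24  1.68]
```

View pics/w27a.png

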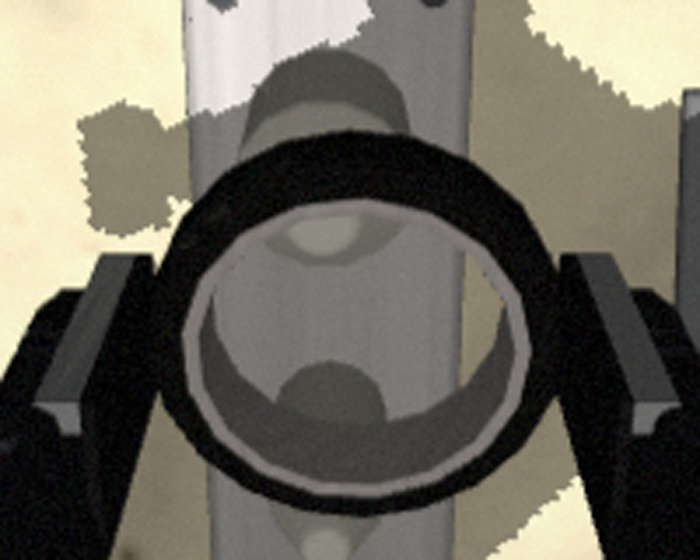

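Call:
apply_moves:
  moves:
    - {"tx": -0.5, "ty": -0.4, "tz": 0.3, "twist": 0}
    - {"tx": 0, "ty": 0, "tz": 0, "twist": 0}

```text
time: 20.2
tool_pos: [0.5106, -0.0148, 0.0649]
eef_rot: [3.042, -0.735, 0.001]
ft_force: [0.0, 0.2, -0.2]
grip_width: 0.672
```

```bash
python3 - <<'E'
from h import *
o,R=st();c=shot('wrist','w28.png')
P=(.509,-.016)
print(proj(c,P+(.052,)),proj(c,P+(.01,)));rel(o,R,P+(.05,))
a=c['img'][190:350,180:380];a=cv2.convertScaleAbs(cv2.resize(a,None,fx=3.5,fy=3.5,interpolation=2),alpha=1.8)[:,:,::-1];cv2.imwrite('pics/w28a.png',a)
E
```

```text
t 20.2 p [ 0.5106 -0.0148  0.0649] F [ 0.   0.2 -0.2] g 0.672
[[ 0.89  -0.457 -0.002]
 [-0.457 -0.89  -0.012]
 [ 0.004  0.012 -1.   ]]
[ 0.29  0.52 -0.51  1.99  0.39  0.73 -0.93]
(np.float64(278.90040656487554), np.float64(264.92366372375716)) (np.float64(279.1291682870612), np.float64(234.2161204023466))
rel cm [-0.09  0.17  1.49]
```

View pics/w28a.png

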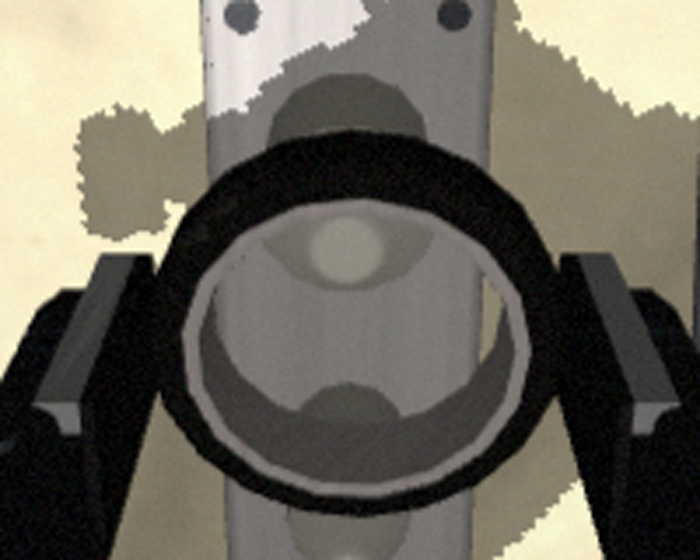

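Call:
apply_moves:
  moves:
    - {"tx": -0.1, "ty": -0.3, "tz": 0.2, "twist": 0}
    - {"tx": 0, "ty": 0, "tz": 1.0, "twist": 0}
    - {"tx": 0, "ty": 0, "tz": 0.7, "twist": 0}
    - {"tx": 0, "ty": 0, "tz": 0, "twist": 0}

```text
time: 20.65
tool_pos: [0.5122, -0.0123, 0.0453]
eef_rot: [3.041, -0.736, 0.005]
ft_force: [-0.3, 0.8, -1.1]
grip_width: 0.673
```

```bash
python3 - <<'E'
from h import *
o,R=st();c=shot('wrist','w29.png')
P=(.509,-.016)
print(proj(c,P+(.052,)),proj(c,P+(.01,)));rel(o,R,P+(.05,))
a=c['img'][190:350,180:380];a=cv2.convertScaleAbs(cv2.resize(a,None,fx=3.5,fy=3.5,interpolation=2),alpha=1.8)[:,:,::-1];cv2.imwrite('pics/w29a.png',a)
E
```

```text
t 20.65 p [ 0.5122 -0.0123  0.0453] F [-0.3  0.8 -1.1] g 0.673
[[ 0.889 -0.457  0.   ]
 [-0.457 -0.889 -0.013]
 [ 0.006  0.011 -1.   ]]
[ 0.27  0.55 -0.49  2.01  0.42  0.68 -0.96]
(np.float64(278.21333682414087), np.float64(289.58966674899943)) (np.float64(278.4491686619633), np.float64(251.22846038231754))
rel cm [-0.11  0.48 -0.47]
```

View pics/w29a.png

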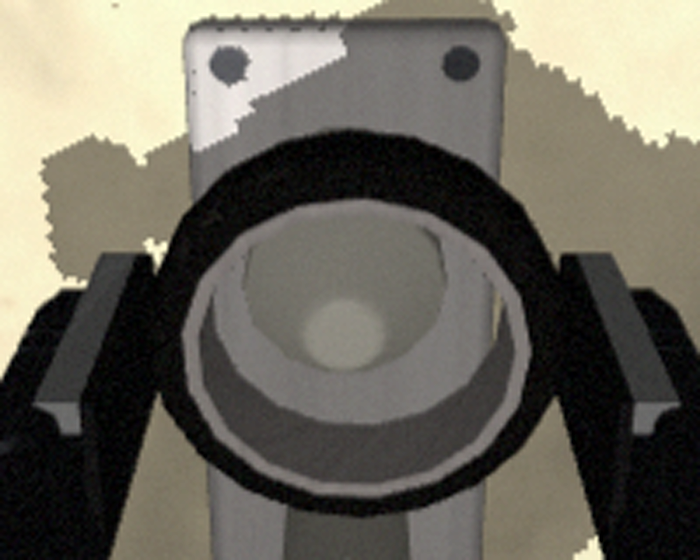

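Call:
apply_moves:
  moves:
    - {"tx": -0.2, "ty": 0, "tz": 0.5, "twist": 0}
    - {"tx": 0, "ty": 0, "tz": 1.0, "twist": 0}
    - {"tx": 0, "ty": 0, "tz": 1.0, "twist": 0}
    - {"tx": 0, "ty": 0, "tz": 0.6, "twist": 0}
    - {"tx": 0, "ty": 0, "tz": 0, "twist": 0}

```text
time: 21.2
tool_pos: [0.5108, -0.0119, 0.0119]
eef_rot: [3.041, -0.736, 0.006]
ft_force: [0.1, -1.0, 8.3]
grip_width: 0.673
```

```bash
python3 - <<'E'
from h import *
o,R=st();c=shot('wrist','w30.png')
E
```

```text
t 21.2 p [ 0.5108 -0.0119  0.0119] F [ 0.1 -1.   8.3] g 0.673
[[ 0.889 -0.457  0.001]
 [-0.457 -0.889 -0.013]
 [ 0.007  0.011 -1.   ]]
[ 0.24  0.6  -0.45  2.03  0.46  0.61 -1.  ]
```

View pics/w30.png

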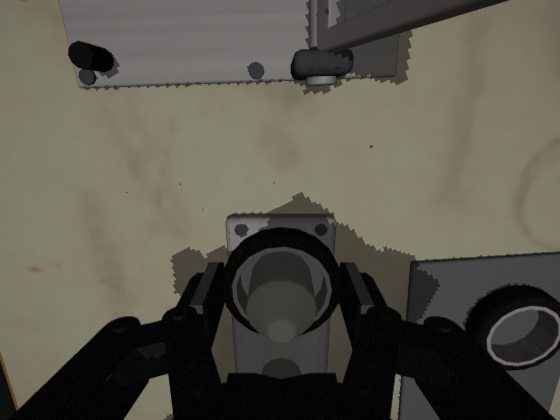

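Call:
apply_moves:
  moves:
    - {"tx": 0, "ty": 0, "tz": -0.1, "twist": 0}
    - {"tx": 0, "ty": 0, "tz": 0, "twist": 0}
    - {"tx": 0, "ty": 0, "tz": 0, "twist": 0}
    - {"tx": 0, "ty": 0, "tz": 0, "twist": 0}
    - {"tx": 0, "ty": 0, "tz": -1, "twist": 0}
    - {"tx": 0, "ty": 0, "tz": -3, "twist": 0}
    - {"tx": 0, "ty": 0, "tz": -3.5, "twist": 0}
    - {"tx": 0, "ty": 0, "tz": -2, "twist": 0}
    - {"tx": 2.7, "ty": 0.7, "tz": 0, "twist": 0}
    - {"tx": 2.7, "ty": 0.7, "tz": 0, "twist": 0}
    - {"tx": 2.7, "ty": 0.7, "tz": 0, "twist": 0}
    - {"tx": 2.7, "ty": 0.7, "tz": 1, "twist": 0}
    - {"tx": 2.4, "ty": 0.7, "tz": 2, "twist": 0}
    - {"tx": 0, "ty": 0, "tz": 0, "twist": 0}
  jaw: 45

```text
time: 22.65
tool_pos: [0.6163, -0.1044, 0.0905]
eef_rot: [3.044, -0.73, 0.014]
ft_force: [-0.4, -0.2, -0.9]
grip_width: 0.82
```

```bash
python3 bore.py w31.png
```

```text
t 22.65 p [ 0.6163 -0.1044  0.0905] F [-0.4 -0.2 -0.9] g 0.82
[[ 0.891 -0.454  0.006]
 [-0.454 -0.891 -0.013]
 [ 0.011  0.009 -1.   ]]
[ 0.4   0.63 -0.49  1.7   0.38  0.91 -0.72]
806 479 X [ 0.9852 -0.63    0.018 ] d 0.0417 rel cm [56.64 30.02  8.18]
211 345 X [ 0.5127 -0.1777  0.018 ] d 0.103 rel cm [-5.98 11.17  7.29]
448 297 X [ 0.7082 -0.2255  0.018 ] d 0.0559 rel cm [13.6   6.55  7.47]
275 224 X [ 0.6126 -0.1036  0.018 ] d 0.0416 rel cm [-0.45  0.03  7.25]
```

View pics/w31.png

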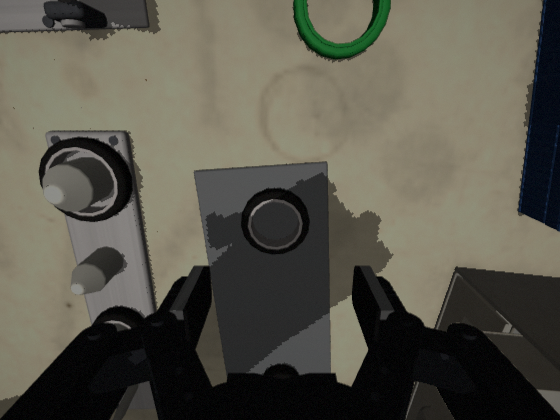

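Call:
apply_moves:
  moves:
    - {"tx": -0.3, "ty": 0, "tz": 2.5, "twist": 0}
    - {"tx": -0.15, "ty": 0, "tz": 2.5, "twist": 0}
    - {"tx": 0, "ty": 0, "tz": 2.2, "twist": 0}
    - {"tx": 0, "ty": 0, "tz": 0.6, "twist": 0}
    - {"tx": 0, "ty": 0, "tz": 0, "twist": 0}

```text
time: 23.2
tool_pos: [0.613, -0.0966, 0.0179]
eef_rot: [3.05, -0.724, 0.022]
ft_force: [-0.7, 0.1, 0.7]
grip_width: 0.827
```

```bash
python3 bore.py w32.png
```

```text
t 23.2 p [ 0.613  -0.0966  0.0179] F [-0.7  0.1  0.7] g 0.827
[[ 0.893 -0.449  0.012]
 [-0.449 -0.893 -0.01 ]
 [ 0.015  0.003 -1.   ]]
[ 0.37  0.71 -0.45  1.76  0.44  0.76 -0.78]
523 353 X [ 0.7149 -0.208   0.018 ] d 0.0201 rel cm [14.11  5.37  0.22]
352 355 X [ 0.6259 -0.1626  0.018 ] d 0.0488 rel cm [4.12 5.32 0.07]
286 285 X [ 0.6127 -0.1035  0.018 ] d 0.0411 rel cm [ 0.28  0.63 -0.01]
```

Call:
apply_moves:
  moves:
    - {"tx": 0.2, "ty": 0.4, "tz": 0, "twist": 0}
    - {"tx": 0.1, "ty": 0.3, "tz": 0.7, "twist": 0}
    - {"tx": 0, "ty": 0, "tz": 0.7, "twist": 0}
    - {"tx": 0, "ty": 0, "tz": 0, "twist": 0}

```text
time: 23.65
tool_pos: [0.6151, -0.105, 0.0074]
eef_rot: [3.051, -0.724, 0.032]
ft_force: [0.2, -0.6, -0.2]
grip_width: 0.821
```

```bash
python3 bore.py w33.png
```

```text
t 23.65 p [ 0.6151 -0.105   0.0074] F [ 0.2 -0.6 -0.2] g 0.821
[[ 0.893 -0.45   0.018]
 [-0.45  -0.893 -0.01 ]
 [ 0.021  0.001 -1.   ]]
[ 0.38  0.72 -0.44  1.77  0.45  0.74 -0.77]
528 357 X [ 0.7145 -0.2074  0.018 ] d 0.0209 rel cm [13.5   4.67 -0.77]
357 348 X [ 0.6339 -0.1576  0.018 ] d 0.0526 rel cm [ 4.06  3.85 -0.97]
275 285 X [ 0.6127 -0.1034  0.018 ] d 0.0413 rel cm [-0.27 -0.04 -1.06]
```

Call:
apply_moves:
  moves:
    - {"tx": -0.2, "ty": 0, "tz": 0.5, "twist": 0}
    - {"tx": 0, "ty": 0, "tz": 0, "twist": 0}

```text
time: 23.9
tool_pos: [0.6135, -0.1041, 0.0024]
eef_rot: [3.051, -0.725, 0.032]
ft_force: [0.3, 1.3, 0.1]
grip_width: 0.824
```

Call:
apply_moves:
  moves:
    - {"tx": 0, "ty": 0, "tz": 0, "twist": 0}
    - {"tx": 0, "ty": 0, "tz": 0, "twist": 0}
    - {"tx": 0, "ty": 0, "tz": 0, "twist": 0}
    - {"tx": 0, "ty": 0, "tz": 0, "twist": 0}
    - {"tx": 0, "ty": 0, "tz": 0, "twist": 0}
  jaw: 255
  grip_force: 30

```text
time: 24.4
tool_pos: [0.6136, -0.1037, 0.0028]
eef_rot: [3.051, -0.724, 0.032]
ft_force: [-0.3, -0.2, 0.2]
grip_width: 0.586
```

```bash
python3 bore.py w34.png
```

```text
t 24.4 p [ 0.6136 -0.1037  0.0028] F [-0.3 -0.2  0.2] g 0.586
[[ 0.893 -0.449  0.019]
 [-0.449 -0.893 -0.01 ]
 [ 0.021  0.001 -1.   ]]
[ 0.37  0.73 -0.44  1.77  0.46  0.72 -0.78]
534 369 X [ 0.712  -0.2097  0.018 ] d 0.03 rel cm [13.58  5.05 -1.22]
281 291 X [ 0.6137 -0.1039  0.018 ] d 0.0411 rel cm [ 0.05  0.01 -1.51]
```

Call:
apply_moves:
  moves:
    - {"tx": 0, "ty": 0, "tz": -1, "twist": 0}
    - {"tx": 0, "ty": 0, "tz": -2.5, "twist": 0}
    - {"tx": 0, "ty": 0, "tz": -3, "twist": 0}
    - {"tx": 0, "ty": 0, "tz": -3, "twist": 0}
    - {"tx": -2.6, "ty": 0.6, "tz": 0, "twist": 0}
    - {"tx": -2.6, "ty": 0.6, "tz": 0, "twist": 0}
    - {"tx": -2.6, "ty": 0.6, "tz": 0, "twist": 0}
    - {"tx": -2.6, "ty": 0.6, "tz": 0, "twist": 0}
    - {"tx": -2.4, "ty": 0.6, "tz": 0, "twist": 0}
    - {"tx": 0, "ty": 0, "tz": 0, "twist": 0}

```text
time: 25.45
tool_pos: [0.4807, -0.0703, 0.1048]
eef_rot: [3.051, -0.723, 0.041]
ft_force: [0.3, -0.7, 0.6]
grip_width: 0.584
```

```bash
cat > pv.py <<'E'
from h import *
import sys
P=tuple(map(float,sys.argv[2:4]))
o,R=st();c=shot('wrist',sys.argv[1]+'.png')
print(proj(c,P+(.052,)),proj(c,P+(.01,)));rel(o,R,P+(.05,))
a=c['img'][170:350,180:380];a=cv2.convertScaleAbs(cv2.resize(a,None,fx=3.3,fy=3.3,interpolation=2),alpha=1.8)[:,:,::-1];cv2.imwrite('pics/%sa.png'%sys.argv[1],a)
E
python3 pv.py w35 .4816 -.0714
```

```text
t 25.45 p [ 0.4807 -0.0703  0.1048] F [ 0.3 -0.7  0.6] g 0.584
[[ 0.893 -0.449  0.024]
 [-0.448 -0.894 -0.011]
 [ 0.026 -0.    -1.   ]]
[ 0.46  0.42 -0.56  2.04  0.34  0.75 -0.77]
(np.float64(280.4717342198308), np.float64(234.71731906304936)) (np.float64(279.23556580331024), np.float64(213.91509907097085))
rel cm [-0.02  0.06  5.48]
```

View pics/w35.png

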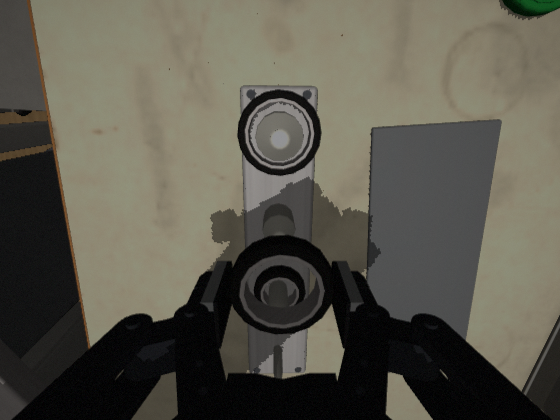

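Call:
apply_moves:
  moves:
    - {"tx": -0.1, "ty": 0.2, "tz": 1.5, "twist": 0}
    - {"tx": 0, "ty": 0.2, "tz": 1.5, "twist": 0}
    - {"tx": 0, "ty": 0, "tz": 0.9, "twist": 0}
    - {"tx": 0, "ty": 0, "tz": 0, "twist": 0}

```text
time: 25.9
tool_pos: [0.4862, -0.075, 0.0677]
eef_rot: [3.052, -0.725, 0.055]
ft_force: [-0.5, 1.2, -0.2]
grip_width: 0.585
```

```bash
python3 pv.py w36 .4816 -.0714
```

```text
t 25.9 p [ 0.4862 -0.075   0.0677] F [-0.5  1.2 -0.2] g 0.585
[[ 0.893 -0.45   0.033]
 [-0.45  -0.893 -0.012]
 [ 0.035 -0.004 -0.999]]
[ 0.43  0.47 -0.52  2.07  0.4   0.66 -0.82]
(np.float64(269.43076934020564), np.float64(258.39516975962385)) (np.float64(269.4875259364469), np.float64(230.01120566516533))
rel cm [-0.64 -0.1   1.75]
```

View pics/w36a.png

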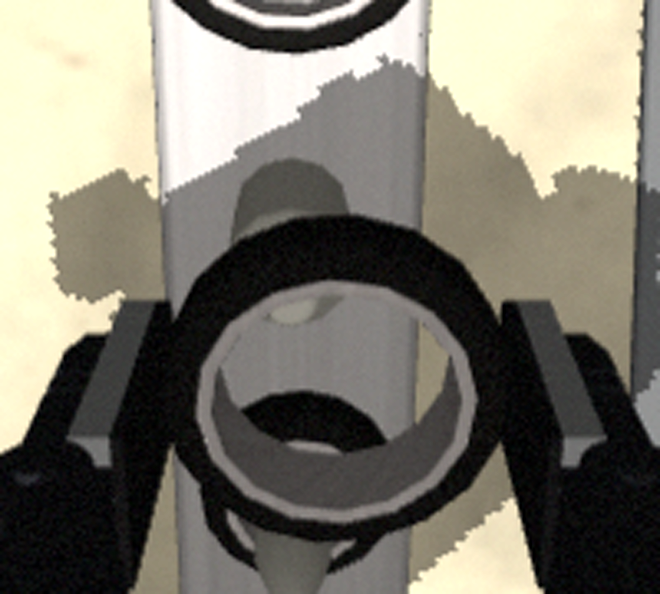

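Call:
apply_moves:
  moves:
    - {"tx": -0.4, "ty": 0.1, "tz": 0, "twist": 0}
    - {"tx": -0.35, "ty": 0.05, "tz": 0.3, "twist": 0}
    - {"tx": 0, "ty": 0, "tz": 0, "twist": 0}

```text
time: 26.25
tool_pos: [0.48, -0.0725, 0.066]
eef_rot: [3.052, -0.725, 0.059]
ft_force: [0.3, -0.1, -0.8]
grip_width: 0.585
```

```bash
python3 pv.py w37 .4816 -.0714
```

```text
t 26.25 p [ 0.48   -0.0725  0.066 ] F [ 0.3 -0.1 -0.8] g 0.585
[[ 0.893 -0.45   0.036]
 [-0.449 -0.893 -0.012]
 [ 0.037 -0.005 -0.999]]
[ 0.43  0.47 -0.51  2.09  0.4   0.64 -0.83]
(np.float64(281.23903444612023), np.float64(258.7664176358222)) (np.float64(278.97231451443446), np.float64(230.16721985941405))
rel cm [ 0.03 -0.16  1.6 ]
```

View pics/w37a.png

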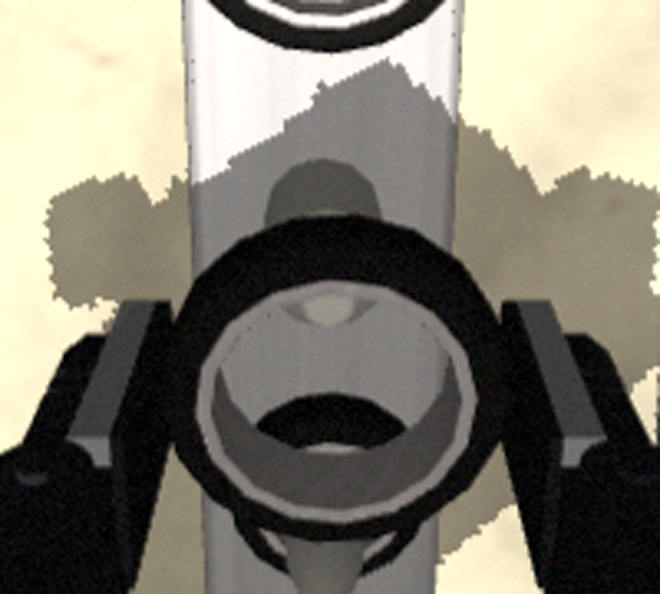

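Call:
apply_moves:
  moves:
    - {"tx": -0.1, "ty": 0.05, "tz": 1.0, "twist": 0}
    - {"tx": -0.05, "ty": 0.05, "tz": 0.9, "twist": 0}
    - {"tx": 0, "ty": 0, "tz": 0, "twist": 0}

```text
time: 26.6
tool_pos: [0.4796, -0.0732, 0.046]
eef_rot: [3.052, -0.725, 0.062]
ft_force: [-0.5, 0.4, -0.3]
grip_width: 0.584
```

```bash
python3 pv.py w38 .4816 -.0714
```

```text
t 26.6 p [ 0.4796 -0.0732  0.046 ] F [-0.5  0.4 -0.3] g 0.584
[[ 0.892 -0.45   0.037]
 [-0.45  -0.893 -0.013]
 [ 0.039 -0.006 -0.999]]
[ 0.41  0.5  -0.49  2.11  0.44  0.6  -0.86]
(np.float64(282.90866286194444), np.float64(276.0444595811655)) (np.float64(279.9711473459255), np.float64(241.16015267318758))
rel cm [ 0.12 -0.25 -0.39]
```

View pics/w38a.png

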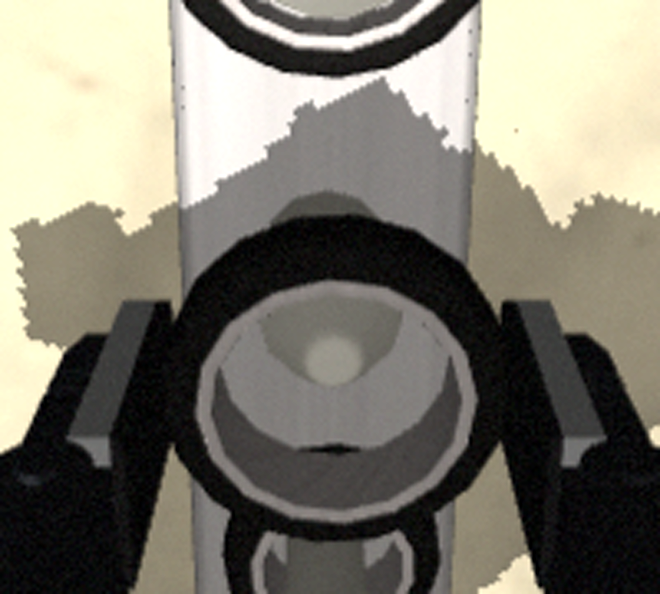

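Call:
apply_moves:
  moves:
    - {"tx": -0.05, "ty": 0.05, "tz": 1.2, "twist": 0}
    - {"tx": -0.05, "ty": 0.05, "tz": 1.2, "twist": 0}
    - {"tx": -0.05, "ty": 0.05, "tz": 0.9, "twist": 0}
    - {"tx": 0, "ty": 0, "tz": 0, "twist": 0}

```text
time: 27.05
tool_pos: [0.4789, -0.0742, 0.0101]
eef_rot: [3.053, -0.725, 0.061]
ft_force: [0.4, 0.1, -0.1]
grip_width: 0.584
```

```bash
python3 pv.py w39 .4816 -.0714
```

```text
t 27.05 p [ 0.4789 -0.0742  0.0101] F [ 0.4  0.1 -0.1] g 0.584
[[ 0.892 -0.45   0.037]
 [-0.45  -0.893 -0.012]
 [ 0.039 -0.006 -0.999]]
[ 0.37  0.56 -0.44  2.13  0.5   0.51 -0.91]
(np.float64(287.331487514939), np.float64(321.2293389517973)) (np.float64(282.7004095141622), np.float64(267.74629689964837))
rel cm [ 0.27 -0.4  -3.98]
```

View pics/w39.png

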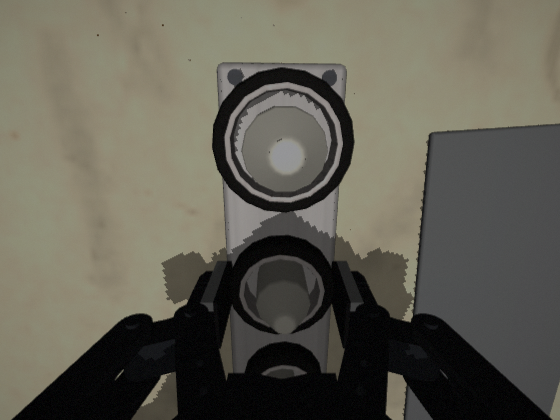

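Call:
apply_moves:
  moves:
    - {"tx": 0, "ty": 0, "tz": 0, "twist": 0}
    - {"tx": 0, "ty": 0, "tz": 0, "twist": 0}
    - {"tx": 0, "ty": 0, "tz": 0, "twist": 0}
    - {"tx": 0, "ty": 0, "tz": 0, "twist": 0}
    - {"tx": 0, "ty": 0, "tz": -1, "twist": 0}
    - {"tx": 0, "ty": 0, "tz": -3, "twist": 0}
    - {"tx": 0, "ty": 0, "tz": -3.5, "twist": 0}
    - {"tx": 0, "ty": 0, "tz": -2, "twist": 0}
    - {"tx": 2.7, "ty": 2.6, "tz": 0, "twist": 0}
    - {"tx": 2.7, "ty": 2.6, "tz": 0, "twist": 0}
    - {"tx": 2.7, "ty": 2.6, "tz": 0, "twist": 0}
    - {"tx": 2.7, "ty": 2.6, "tz": 0, "twist": 0}
    - {"tx": 2.7, "ty": 2.3, "tz": 1.5, "twist": 0}
    - {"tx": 0, "ty": 0, "tz": 0, "twist": 0}
  jaw: 60

```text
time: 28.5
tool_pos: [0.5437, -0.2521, 0.1097]
eef_rot: [3.054, -0.716, 0.077]
ft_force: [0.0, 0.2, 0.4]
grip_width: 0.766
```

```bash
python3 bore.py w40.png
```

```text
t 28.5 p [ 0.5437 -0.2521  0.1097] F [0.  0.2 0.4] g 0.766
[[ 0.895 -0.444  0.047]
 [-0.444 -0.896 -0.015]
 [ 0.048 -0.008 -0.999]]
[ 0.71  0.55 -0.52  1.79  0.36  0.85 -0.43]
273 214 X [ 0.5424 -0.2502  0.018 ] d 0.0258 rel cm [-0.65 -0.04  9.15]
147 406 X [ 0.3431 -0.3703  0.018 ] d 0.042 rel cm [-13.16  19.56   8.39]
147 389 X [ 0.3554 -0.3529  0.018 ] d 0.0365 rel cm [-12.82  17.46   8.43]
451 296 X [ 0.6496 -0.3946  0.018 ] d 0.0641 rel cm [15.35  8.13  9.86]
```

View pics/w40.png

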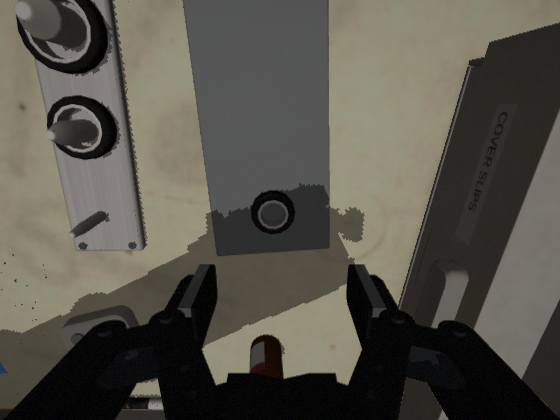

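Call:
apply_moves:
  moves:
    - {"tx": -0.3, "ty": 0.1, "tz": 2.5, "twist": 0}
    - {"tx": -0.3, "ty": 0.2, "tz": 2.5, "twist": 0}
    - {"tx": 0, "ty": 0.1, "tz": 2.5, "twist": 0}
    - {"tx": 0, "ty": 0.1, "tz": 1.8, "twist": 0}
    - {"tx": 0, "ty": 0, "tz": 0, "twist": 0}

```text
time: 29.05
tool_pos: [0.5418, -0.2471, 0.0202]
eef_rot: [-3.059, 0.706, -0.085]
ft_force: [-0.1, 0.3, -0.4]
grip_width: 0.767
```

```bash
python3 bore.py w41.png
```

```text
t 29.05 p [ 0.5418 -0.2471  0.0202] F [-0.1  0.3 -0.4] g 0.767
[[ 0.897 -0.438  0.053]
 [-0.438 -0.899 -0.011]
 [ 0.052 -0.013 -0.999]]
[ 0.66  0.66 -0.45  1.87  0.44  0.66 -0.51]
287 350 X [ 0.5229 -0.2942  0.018 ] d 0.0939 rel cm [0.36 5.06 0.17]
284 276 X [ 0.5424 -0.2502  0.018 ] d 0.0253 rel cm [0.17 0.26 0.22]
```

View pics/w41.png

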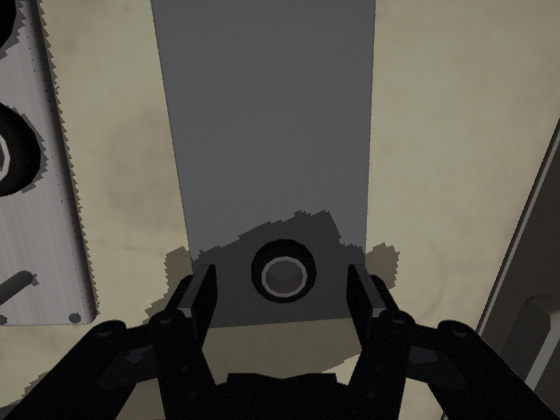

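Call:
apply_moves:
  moves:
    - {"tx": 0.1, "ty": 0.2, "tz": 0.7, "twist": 0}
    - {"tx": 0, "ty": 0.15, "tz": 0.6, "twist": 0}
    - {"tx": 0, "ty": 0, "tz": 0, "twist": 0}

```text
time: 29.4
tool_pos: [0.5445, -0.2502, 0.0112]
eef_rot: [-3.06, 0.704, -0.094]
ft_force: [-0.1, 0.1, 0.1]
grip_width: 0.767
```

```bash
python3 bore.py w42.png
```

```text
t 29.4 p [ 0.5445 -0.2502  0.0112] F [-0.1  0.1  0.1] g 0.767
[[ 0.898 -0.436  0.058]
 [-0.437 -0.9   -0.013]
 [ 0.058 -0.014 -0.998]]
[ 0.66  0.67 -0.45  1.87  0.46  0.64 -0.51]
289 353 X [ 0.5284 -0.2923  0.018 ] d 0.0883 rel cm [ 0.43  4.48 -0.71]
277 283 X [ 0.5424 -0.2501  0.018 ] d 0.0256 rel cm [-0.15  0.08 -0.69]
```

Call:
apply_moves:
  moves:
    - {"tx": -0.2, "ty": 0.05, "tz": 0.5, "twist": 0}
    - {"tx": 0, "ty": 0, "tz": 0, "twist": 0}

```text
time: 29.65
tool_pos: [0.5434, -0.2499, 0.0069]
eef_rot: [-3.06, 0.704, -0.097]
ft_force: [0.1, -0.4, -0.5]
grip_width: 0.765
```

Call:
apply_moves:
  moves:
    - {"tx": 0, "ty": 0, "tz": 0, "twist": 0}
    - {"tx": 0, "ty": 0, "tz": 0, "twist": 0}
    - {"tx": 0, "ty": 0, "tz": 0, "twist": 0}
    - {"tx": 0, "ty": 0, "tz": 0, "twist": 0}
    - {"tx": 0, "ty": 0, "tz": 0, "twist": 0}
    - {"tx": 0, "ty": 0, "tz": 0, "twist": 0}
  jaw: 255
  grip_force: 30

```text
time: 30.25
tool_pos: [0.5437, -0.25, 0.0074]
eef_rot: [-3.06, 0.704, -0.097]
ft_force: [-0.5, 0.5, 0.3]
grip_width: 0.39
```

```bash
python3 bore.py w43.png
```

```text
t 30.25 p [ 0.5437 -0.25    0.0074] F [-0.5  0.5  0.3] g 0.39
[[ 0.898 -0.437  0.061]
 [-0.437 -0.899 -0.014]
 [ 0.06  -0.014 -0.998]]
[ 0.65  0.68 -0.44  1.87  0.46  0.63 -0.52]
283 355 X [ 0.5258 -0.288   0.018 ] d 0.0536 rel cm [ 0.12  4.18 -1.12]
282 287 X [ 0.5433 -0.2507  0.018 ] d 0.0255 rel cm [ 0.06  0.06 -1.06]
```

View pics/w43.png

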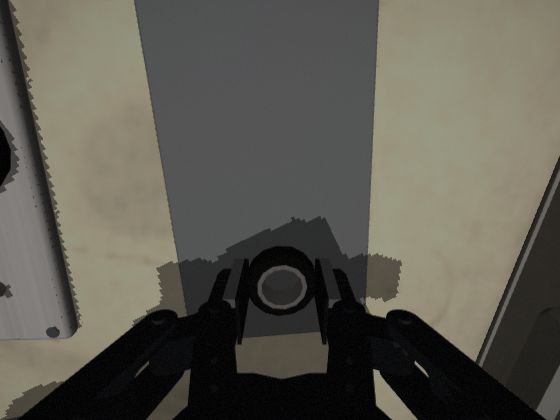

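Call:
apply_moves:
  moves:
    - {"tx": 0, "ty": 0, "tz": -1, "twist": 0}
    - {"tx": 0, "ty": 0, "tz": -2.5, "twist": 0}
    - {"tx": 0, "ty": 0, "tz": -3, "twist": 0}
    - {"tx": 0, "ty": 0, "tz": -3, "twist": 0}
    - {"tx": -2.6, "ty": 0, "tz": -0.2, "twist": 0}
    - {"tx": -2.6, "ty": 0, "tz": -0.2, "twist": 0}
    - {"tx": -2.6, "ty": 0, "tz": -0.2, "twist": 0}
    - {"tx": -2.6, "ty": 0, "tz": -0.2, "twist": 0}
    - {"tx": -2.4, "ty": 0, "tz": 0, "twist": 0}
    - {"tx": 0, "ty": 0, "tz": 0, "twist": 0}

```text
time: 31.3
tool_pos: [0.419, -0.1903, 0.1118]
eef_rot: [3.059, -0.702, 0.104]
ft_force: [0.2, -0.1, -0.5]
grip_width: 0.393
```

```bash
python3 pv.py w44 .4215 -.1885
```

```text
t 31.3 p [ 0.419  -0.1903  0.1118] F [ 0.2 -0.1 -0.5] g 0.393
[[ 0.898 -0.436  0.064]
 [-0.436 -0.9   -0.016]
 [ 0.065 -0.013 -0.998]]
[ 0.79  0.35 -0.58  2.12  0.31  0.68 -0.45]
(np.float64(277.2720102637244), np.float64(227.36734836127243)) (np.float64(274.6231443382049), np.float64(208.82016418356667))
rel cm [-0.25 -0.19  6.18]
```

View pics/w44.png

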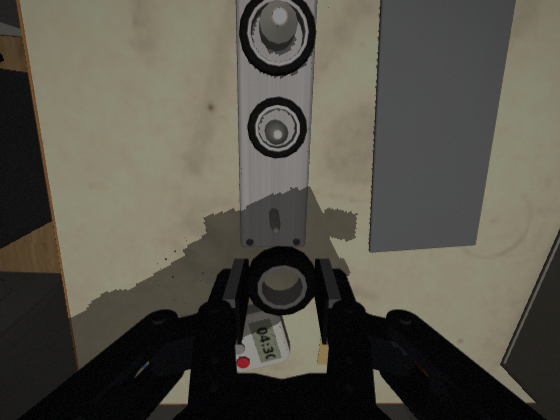

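Call:
apply_moves:
  moves:
    - {"tx": -0.2, "ty": 0, "tz": 1.5, "twist": 0}
    - {"tx": -0.2, "ty": 0, "tz": 1.5, "twist": 0}
    - {"tx": -0.1, "ty": 0, "tz": 1.2, "twist": 0}
    - {"tx": 0, "ty": 0, "tz": 0, "twist": 0}

```text
time: 31.75
tool_pos: [0.4239, -0.1915, 0.0714]
eef_rot: [3.057, -0.703, 0.118]
ft_force: [-0.4, 0.1, -0.2]
grip_width: 0.393
```

```bash
python3 pv.py w45 .4215 -.1885
```

```text
t 31.75 p [ 0.4239 -0.1915  0.0714] F [-0.4  0.1 -0.2] g 0.393
[[ 0.897 -0.437  0.073]
 [-0.436 -0.9   -0.02 ]
 [ 0.074 -0.014 -0.997]]
[ 0.73  0.42 -0.53  2.16  0.39  0.57 -0.53]
(np.float64(272.07441002422763), np.float64(254.83854180940887)) (np.float64(269.33746056041446), np.float64(228.13269316474867))
rel cm [-0.5  -0.14  2.11]
```

View pics/w45a.png

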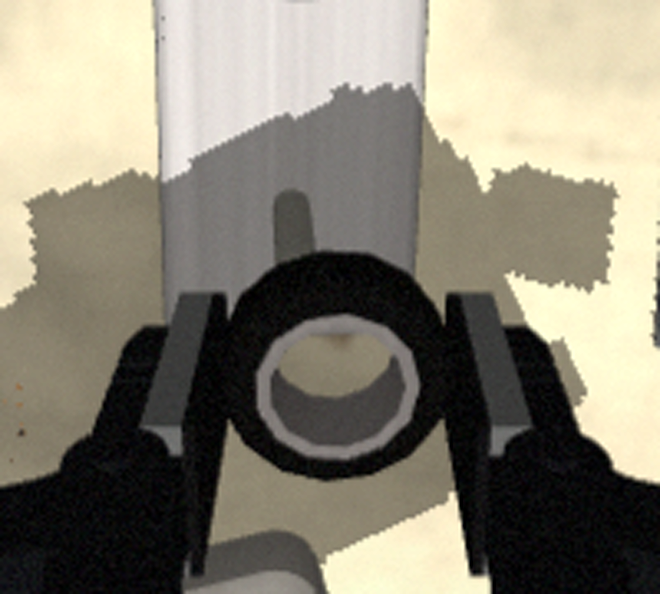

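Call:
apply_moves:
  moves:
    - {"tx": -0.3, "ty": -0.1, "tz": 0.2, "twist": 0}
    - {"tx": -0.25, "ty": 0, "tz": 0.2, "twist": 0}
    - {"tx": 0, "ty": 0, "tz": 0, "twist": 0}

```text
time: 32.1
tool_pos: [0.4212, -0.1884, 0.0685]
eef_rot: [3.057, -0.703, 0.123]
ft_force: [0.2, -0.6, -0.2]
grip_width: 0.393
```

```bash
python3 pv.py w46 .4215 -.1885
```

```text
t 32.1 p [ 0.4212 -0.1884  0.0685] F [ 0.2 -0.6 -0.2] g 0.393
[[ 0.897 -0.436  0.075]
 [-0.436 -0.9   -0.02 ]
 [ 0.077 -0.015 -0.997]]
[ 0.73  0.42 -0.53  2.17  0.4   0.56 -0.54]
(np.float64(278.92070230831735), np.float64(259.58593999265497)) (np.float64(274.7486920215167), np.float64(231.797703355023))
rel cm [-0.11  0.02  1.84]
```

View pics/w46a.png

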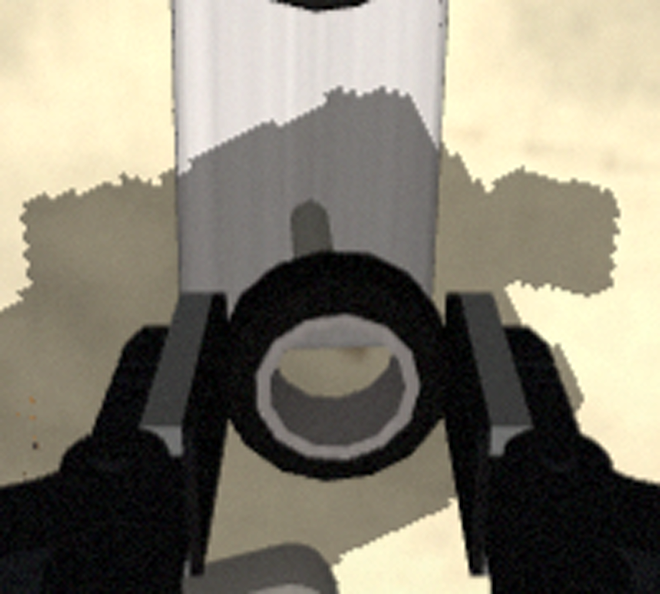

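Call:
apply_moves:
  moves:
    - {"tx": -0.2, "ty": 0, "tz": 0.9, "twist": 0}
    - {"tx": 0, "ty": 0, "tz": 0, "twist": 0}

```text
time: 32.35
tool_pos: [0.4205, -0.188, 0.0593]
eef_rot: [3.056, -0.704, 0.125]
ft_force: [0.2, -0.1, 0.1]
grip_width: 0.399
```

```bash
python3 pv.py w47 .4215 -.1885
```

```text
t 32.35 p [ 0.4205 -0.188   0.0593] F [ 0.2 -0.1  0.1] g 0.399
[[ 0.896 -0.437  0.077]
 [-0.436 -0.899 -0.021]
 [ 0.078 -0.015 -0.997]]
[ 0.71  0.43 -0.51  2.18  0.42  0.53 -0.56]
(np.float64(281.4570629568976), np.float64(267.35347196817713)) (np.float64(276.5355528613725), np.float64(236.93617215271115))
rel cm [0.04 0.01 0.94]
```

View pics/w47a.png

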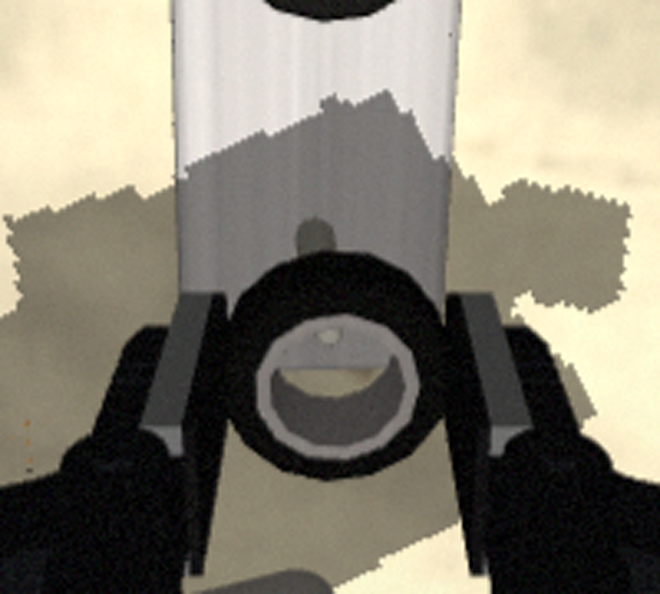

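Call:
apply_moves:
  moves:
    - {"tx": -0.15, "ty": 0.2, "tz": 0.3, "twist": 0}
    - {"tx": 0, "ty": 0.05, "tz": 0.8, "twist": 0}
    - {"tx": 0, "ty": 0, "tz": 0, "twist": 0}

```text
time: 32.7
tool_pos: [0.4193, -0.1903, 0.0478]
eef_rot: [3.056, -0.704, 0.126]
ft_force: [-0.4, -0.1, 0.3]
grip_width: 0.392
```

```bash
python3 pv.py w48 .4215 -.1885
```

```text
t 32.7 p [ 0.4193 -0.1903  0.0478] F [-0.4 -0.1  0.3] g 0.392
[[ 0.896 -0.437  0.078]
 [-0.436 -0.899 -0.021]
 [ 0.079 -0.015 -0.997]]
[ 0.7   0.45 -0.49  2.2   0.44  0.5  -0.58]
(np.float64(283.422790209359), np.float64(273.9388889987223)) (np.float64(277.7515242316705), np.float64(240.39799705847074))
rel cm [ 0.14 -0.26 -0.21]
```

View pics/w48a.png

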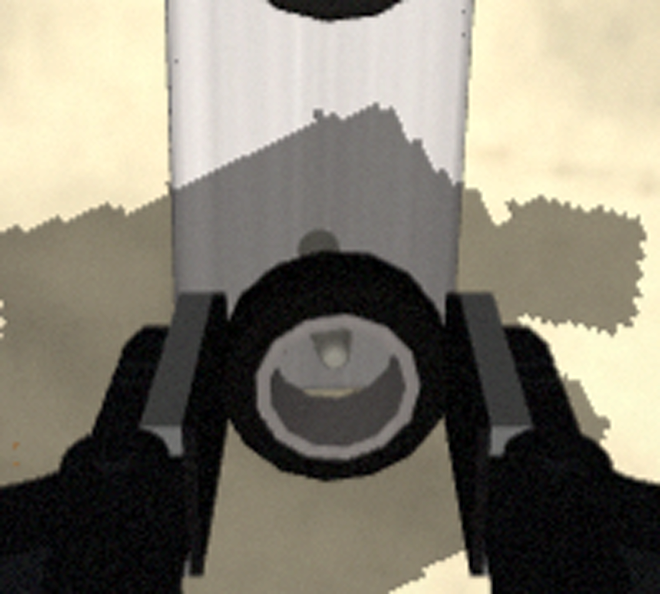

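Call:
apply_moves:
  moves:
    - {"tx": -0.1, "ty": 0, "tz": 1.2, "twist": 0}
    - {"tx": -0.1, "ty": 0, "tz": 1.1, "twist": 0}
    - {"tx": -0.05, "ty": 0, "tz": 0.9, "twist": 0}
    - {"tx": 0, "ty": 0, "tz": 0, "twist": 0}

```text
time: 33.15
tool_pos: [0.4202, -0.19, 0.0146]
eef_rot: [3.056, -0.703, 0.128]
ft_force: [0.2, 0.9, 0.8]
grip_width: 0.395
```

```bash
python3 pv.py w49 .4215 -.1885
```

```text
t 33.15 p [ 0.4202 -0.19    0.0146] F [0.2 0.9 0.8] g 0.395
[[ 0.896 -0.437  0.078]
 [-0.436 -0.9   -0.022]
 [ 0.08  -0.015 -0.997]]
[ 0.64  0.51 -0.42  2.22  0.51  0.42 -0.65]
(np.float64(288.8503251864242), np.float64(316.97227879207264)) (np.float64(280.7405416809738), np.float64(266.7883209979131))
rel cm [ 0.33 -0.24 -3.53]
```

View pics/w49a.png

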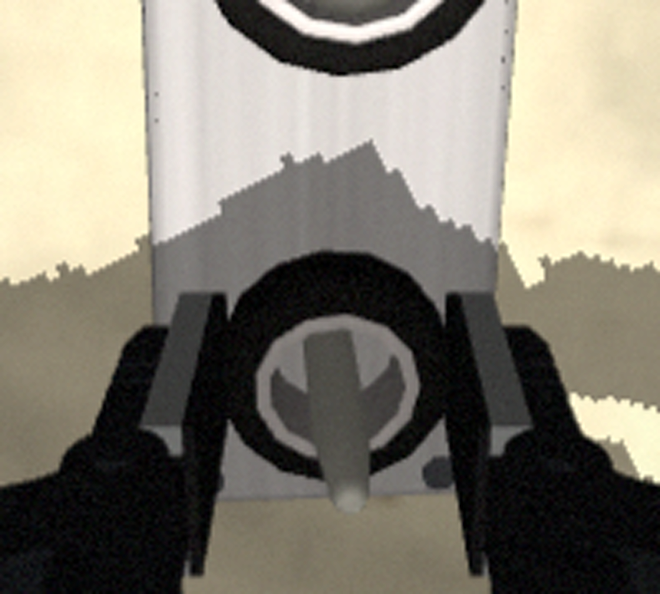

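Call:
apply_moves:
  moves:
    - {"tx": 0, "ty": 0, "tz": 0, "twist": 0}
    - {"tx": 0, "ty": 0, "tz": 0, "twist": 0}
    - {"tx": 0, "ty": 0, "tz": 0, "twist": 0}
    - {"tx": 0, "ty": 0, "tz": 0, "twist": 0}
    - {"tx": 0, "ty": 0, "tz": -1, "twist": 0}
    - {"tx": 0, "ty": 0, "tz": -3, "twist": 0}
    - {"tx": 0, "ty": 0, "tz": -3.5, "twist": 0}
    - {"tx": 0, "ty": 0, "tz": -3.5, "twist": 0}
    - {"tx": 0, "ty": 0, "tz": -3.5, "twist": 0}
    - {"tx": 0, "ty": 0, "tz": 0, "twist": 0}
  jaw: 90

```text
time: 34.2
tool_pos: [0.4084, -0.185, 0.1689]
eef_rot: [3.058, -0.699, 0.127]
ft_force: [-0.4, -0.2, -1.2]
grip_width: 0.644
```

```bash
python3 - <<'E'
from h import *
st();shot('wrist','w50.png');s=shot('scene','s50.png');t=shot('top','t50.png')
a=cv2.resize(s['img'][100:330,140:390],None,fx=2.6,fy=2.6,interpolation=2)[:,:,::-1];cv2.imwrite('pics/s50a.png',a)
E
```

```text
t 34.2 p [ 0.4084 -0.185   0.1689] F [-0.4 -0.2 -1.2] g 0.644
[[ 0.898 -0.434  0.079]
 [-0.433 -0.901 -0.021]
 [ 0.08  -0.015 -0.997]]
[ 0.87  0.25 -0.66  2.09  0.21  0.79 -0.36]
```

View pics/w50.png

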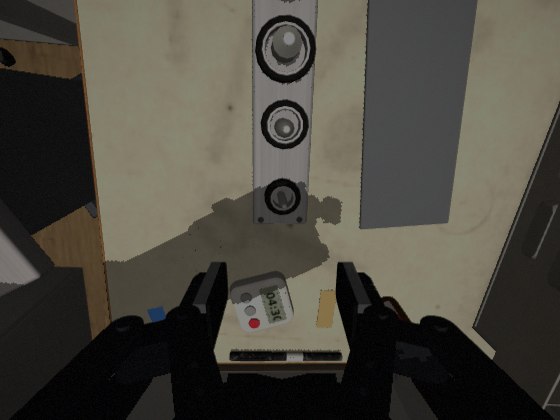

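View pics/s50a.png

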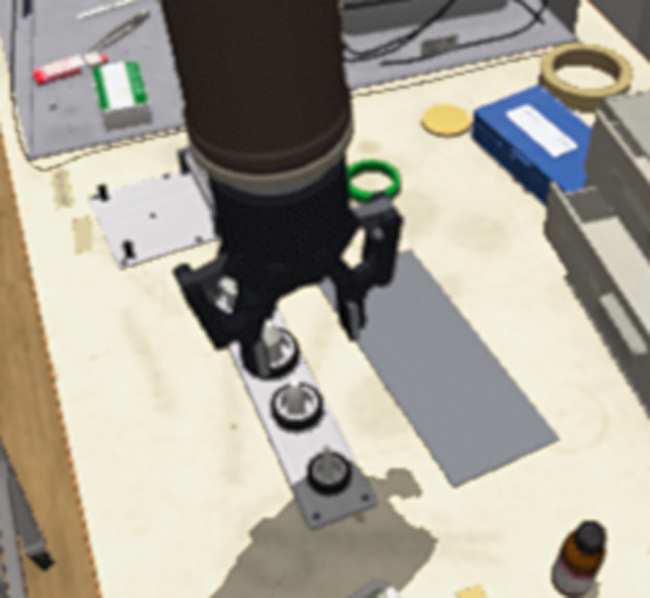

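Call:
apply_moves:
  moves:
    - {"tx": 0, "ty": 2.5, "tz": -2, "twist": 0}
    - {"tx": 0, "ty": 3, "tz": -2, "twist": 0}
    - {"tx": 0, "ty": 3, "tz": -1, "twist": 0}
    - {"tx": 0, "ty": 3, "tz": 0, "twist": 0}
    - {"tx": 0, "ty": 3, "tz": 0, "twist": 0}
    - {"tx": 0, "ty": 0, "tz": 0, "twist": 0}
    - {"tx": 0, "ty": 0, "tz": 0, "twist": 0}

```text
time: 35.05
tool_pos: [0.3334, -0.3156, 0.2058]
eef_rot: [-3.056, 0.691, -0.096]
ft_force: [-0.2, 0.2, 0.2]
grip_width: 0.646
```

```bash
python3 - <<'E'
from h import *
st();s=shot('scene','s51.png');t=shot('top','t51.png')
a=cv2.resize(s['img'][100:330,140:390],None,fx=2.4,fy=2.4,interpolation=2)[:,:,::-1]
cv2.imwrite('pics/s51a.png',a)
a=cv2.resize(t['img'][130:310,110:440],None,fx=2.4,fy=2.4,interpolation=2)[:,:,::-1];cv2.imwrite('pics/t51a.png',a)
E
```

```text
t 35.05 p [ 0.3334 -0.3156  0.2058] F [-0.2  0.2  0.2] g 0.646
[[ 0.901 -0.43   0.061]
 [-0.43  -0.903 -0.007]
 [ 0.058 -0.021 -0.998]]
[ 1.18  0.22 -0.59  2.    0.12  0.91  0.08]
```

View pics/s51a.png

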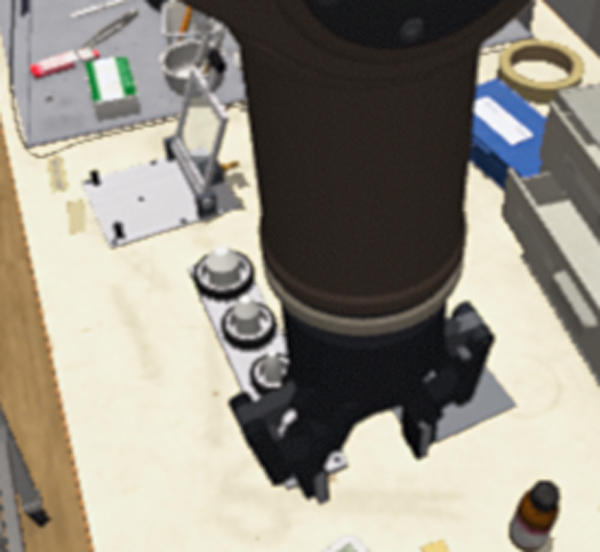

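View pics/t51a.png

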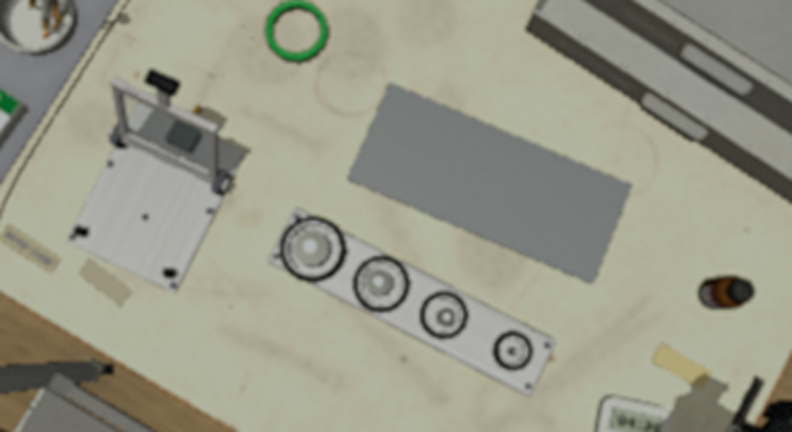

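All four rings sit on their posts, the lid is open past upright, the tester is empty and the bottle is standing where it was. Handing in.

```bash
python3 -c "
from bench import job
print(job.close_job())"
```

```text
the job is handed in; nothing more can be done
None
```

The job is done and handed in at about 35 s on the robot's clock, well inside the 99 s limit.

- **Lid:** I gripped the handle by its ends, swung the lid to about 1.86 rad and let go. It has stayed open since.
- **Rings:** The ring left in the tester was ring_c. I lifted it out first, then set all four rings on the rack: c, a, b, then d. They run largest to smallest from the thickest post to the thinnest.
- **Last checks:** The final top and scene pictures show the lid open and the tester plate and mat empty. All four rings look flat on the bar on their own posts, although the arm hid ring_d in the last scene picture. The bottle and the green ring look unmoved, and the gripper touches nothing.
- **Forces:** The readings I took showed at most about 16 N, when ring_c was pressed onto the bar.

**What disagreed:**
- Post positions measured by the cameras differed by a few millimetres, so I lined each ring up by eye through its bore.
- The tool drifted to about a 4.5° tilt by the last ring, and ring_d was let go from about a millimetre up. It settled flat.
- My first two move calls were refused because rows need all four values; nothing moved.

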